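# Scrub the homogeniser vessel and rack its shafts flat-up for the autoclave

### The arm

A 7-joint arm with a two-finger parallel gripper is mounted at the origin on the work surface. World frame = base frame: x ahead of the robot, y to its left, z up, the work surface at z = 0. Lengths are in m, angles in degrees, forces in N, time in s.
With the tool pointing down it reaches from about 0.425 to 0.875 m from the base axis. Payload 4.7 kg.
Tool frame: the origin (TCP) lies midway between the tips of the shut fingers; the grasp point (between the pads) lies 19 mm behind it; z points along the fingers, y is the line along which they close (so a half turn about z gives the same grasp; the last joint's range is limited). The gripper opens to 87 mm and grips with 3 to 60 N. Pads are 19 mm wide; open, the fingers measure 117 mm over their backs; the gripper's body (75 mm by 190 mm) begins 51 mm behind the grasp point.
Start: joints at [-62.217, 18.392, -4.016, 83.108, 1.295, 78.541, -3.26], TCP at [0.295, 0.579, 0.223] pointing down, gripper open.
Joint ranges: [-163.93, 163.93], [-17.29, 119.83], [-79.2, 71.16], [3.27, 140.29], [-89.18, 269.18], [5.43, 117.66], [-154.24, 154.24]. Speed limits (degrees/s): [147.25, 147.25, 180, 180, 180, 180, 180].

### API

Orientations are given as [roll, pitch, yaw] about the fixed x, y, z axes, in that order (R = Rz(yaw) Ry(pitch) Rx(roll)).
In Python, from cell import env, viewer, boxes_of, masks_of gives the robot as it stands. The module is installed in compiled form; this text tells all that it offers.
- The arm moves only by the tool apply_moves, never from a script. Its argument "moves" is a list of rows, each a list of 7 numbers: the shift along the tool's x, y, z scaled (see below), then the turn, a rotation vector about the tool's x, y, z scaled (see below), then the opening, from 0 (shut) to 1 (fully open). A call has 1 to 20 rows; each row is the pose to reach, as a shift and turn from the pose commanded when the call began, along the tool's axes at that moment; what a row does not reach only later rows make up. The controller multiplies each number of a shift by 0.2 m and each number of a turn by 1.5 rad. A row lasts 1/10 s, in which the tool goes at most 50 mm and 8.59 degrees, less where a joint would pass 70% of its speed; a pose out of reach is approached as far as the arm can. A call with a number of a shift or a turn outside -1 to 1 is refused whole. A call with a gripper value outside its range is refused whole. The fingers move at their own pace and stop on an object; "grip_force" is the grip in N (left out, the last holds). Time passes only in rows, so rows that repeat a pose let the fingers close. It gives the time, the measured TCP pose, the force, the opening and the grip force at its end, in the units of the state.
- env.get_obs(): the state, without advancing time (a new reading comes with each control period).
- viewer.read_camera(name): name is "side" or "top" or "wrist"; returns the picture (480x640x3 uint8, red, green, blue); there is no depth.
- viewer.get_calibration(name): a dict with "fov_y" (degrees; the focal length in pixels is half the picture's height over the tangent of half this angle, whatever the lens; pixels are square), "cx", "cy" (the principal point, pixels), "position" and "orientation" of the camera in the world. Camera axes: x right, y up, looking along -z (the intrinsics and any distortion apply to the point x, -y, -z); pixel columns grow to the right and rows downward; lengths in m; the calibration is good to about 2 mm. The wrist camera is an equidistant fisheye: a pixel r from the principal point sees the ray r / f radians off the axis. A picture is of the moment at which its call begins: read the wrist's pose just before it. get_calibration takes no time and is no camera call; for the wrist camera it gives the pose at the moment of the call.
- env.sign_off(): hands the job in; it is judged then, once.
Trained networks look in the newest picture that a camera, given by its name, has taken for a name from the list of things; names that differ only in an ending like _2 or _b are one class to them, and where a whole thing is asked for, a point or a joint stands for the part that bears it (a point fixed in the world has none). Each returns a list of dicts, best first, with "conf" (0 to 1); they miss things now and then, are a little off and sometimes report something else, mostly with a low value. They report only what shows in the picture. A call takes as long as a camera call. They do not tell look-alikes from the thing itself.
- boxes_of(camera, target): "location" ([column, row] in pixels, amid what is visible of it).
- masks_of(camera, target): "pixels" (480x640 bool, what is visible of it) and "location" ([column, row] in pixels, amid what is visible of it).
The state is a dict: "time_s": time; "qpos": joint angles; "joint_velocities": joint speeds; "effort": joint torques, N m; "tool_pos": TCP position; "tool_rot": TCP orientation; "force": force on the tool from outside, world axes, zero at the start; "wrist_torque": the same for the moment, N m; "grip_width": finger opening in m; "grasp_force": force on a finger pad.
Only numpy, scipy, OpenCV 4.12 (cv2) and the standard library are available. Lean on these libraries where they do the work, as an engineer would, in place of code of your own. Each camera call takes 0.05 s, during which the arm holds its last target. There are 200 camera calls.

### The job

Clean up after homogenising: take the bottle brush from its pot, scrub the clamped steel vessel with three full strokes down to its floor, drawing the brush up most of the vessel's depth between them, and stand the brush back upright in the pot. Lay every dispersing shaft from the white tray in the autoclave rack, one to a valley, drive end under the retaining bar; feel or look for the milled flat on the drive end and turn the shaft until the flat faces straight up, then swing the bar fully down onto the flats. Leave the bystanders on the bench (jar, wash bottle, pipette, marker) where they are.

Things in the scene. Friction and masses are not known exactly. Their poses are not given: they have to be found in the camera images.
- tray: Shallow white plastic tray, 290 (x) x 270 mm (y), floor 4 mm above the bench, lip 10 mm high and 10 mm wide. Origin: centre of its underside. Two or three of the four possible shafts lie in it side by side, axes 16 mm above the bench, drive ends pointing roughly away from the robot (rack +x within 0.6 rad); a flat loose steel spatula lies across its far edge.
- rack: Fixed steel autoclave rack, base plate 226 mm (y) by 230 mm (x from -85 to 145), 6 mm thick; origin on the bench midway between two upright white combs, 10 mm thick, across it at x = -43 and +43 mm. Each comb has three saw-tooth valleys, sides 40 degrees from level, at y = -64, 0 and 64 mm; ridges up to 71 mm high. +x points roughly away from the robot, towards the bar's hinge.
- valley1 (a point): Where shaft_mid of a shaft seated in the middle valley comes to lie: rack x = 0, y = 0, 60 mm above the bench; axes as the rack's. The other valleys lie 64 mm to either side. A shaft lies along rack x in the valley of both combs, drive end to +x; between the combs the space below it is free down to the 6 mm base plate.
- bar (a joint): Angle of the retaining bar (rad): 0 fully down, level over the flats; grows as it swings up and away from the robot; 1.57 upright, end stop 1.95. Friction holds it anywhere; about 2 N along its arc moves it. Fully down it clears flats that face up by 1 mm; a round side facing up holds it 5 mm (0.09 rad) too high. Pressing it down can level a slightly skewed flat.
- bar_mid (a point): Middle of the cross bar: horizontal round bar, 8 mm thick (11 mm with its look-only black sleeve), 196 mm long, parallel to rack y, on two side arms 57 mm long. Fully down it lies at rack x = +68 mm, height 71 mm. Its frame turns with the bar.
- bar_hinge (a point): Centre of the bar's hinge axis, parallel to rack y, at rack x = +125 mm, 71 mm above the bench; hinge posts at rack y = +-106 mm, up to 78 mm high.
- vessel: Steel homogenising vessel, round, outer diameter 66 mm, inner 60 mm, its 72 mm wide rim 110 mm above the bench, clamped on a fixed grey base plate 130 x 130 x 12 mm with three black lugs. Origin: centre of the plate's underside on the bench.
- vessel_in (a point): Centre of the vessel's inner floor, 16 mm above the bench.
- pot_in (a point): Centre of the inner floor (6 mm above the bench) of the fixed white brush pot: round, outer diameter 72 mm, inner 64 mm, 62 mm high.
- brush_grip (a point): Point to hold the bottle brush: middle of its upright black handle, 20 mm in diameter and 110 mm long; 165 mm above the brush's foot. z runs along the brush, away from the bristles. At the start it stands upright in the pot.
- brush_foot (a point): Centre of the underside of the brush's round pale bristle head, 72 mm high: firm core 42 mm in diameter, soft bristles out to 56 mm that brush the vessel's wall without resistance; above it a thin steel stem to 110 mm and the handle to 220 mm.
- shaft1_mid (a point): Steel dispersing shaft, 150 mm long, about 0.2 kg (None: absent). The point is on its axis, amid the round tube (20 mm thick, x from -34 to 35 mm) where it is gripped. x runs to the drive end; z is the flat's outward normal, to end up pointing up. Stator head, 24 mm round, slotted, x -66 to -34; round collar, 24 mm, x 35 to 51 (these two rest on the combs). It rolls easily.
- shaft1_flat (a point): Middle of shaft1's flat, 68 mm towards the drive end from shaft1_mid and 6 mm off the axis. The drive end, x 51 to 84 mm, is 24 mm round with one flat 21 mm wide milled 6 mm deep: 18 mm across from the flat to the round side.
- shaft2_mid (a point): Another such shaft (None: absent); same sizes, point and axes as shaft1_mid.
- shaft2_flat (a point): Middle of shaft2's flat, as on shaft1.
- shaft3_mid (a point): Another such shaft (None: absent); same sizes, point and axes as shaft1_mid.
- shaft3_flat (a point): Middle of shaft3's flat, as on shaft1.
- shaft4_mid (a point): Another such shaft (None: absent); same sizes, point and axes as shaft1_mid.
- shaft4_flat (a point): Middle of shaft4's flat, as on shaft1.
- jar: Bystander: glass jar, 64 mm across, 90 mm high, green lid; leave it.
- wash_bottle: Bystander: white bottle, 60 mm across, 150 mm high; leave it.
- pipette: Bystander: white pipette lying on the bench, about 240 mm long, 26 mm high; leave it.
- marker: Bystander: marker pen lying on the bench, 130 mm long, 16 mm thick; leave it.
Mind the look-alikes: they are no part of the job. What is shaped like the part that bears shaft3_mid but turquoise is not meant.

How it is judged:
By the outcome, as a careful person would: the job done as asked, in the order asked, and still so for the second after the job is handed in, with the robot touching nothing.
Of shaft1, shaft2, shaft3, shaft4 only 2 to 3 are there at a start; the rules pass over those that are not, and their reading is None.
At some moment in a run one of shaft1, shaft2, shaft3, shaft4 may be knocked a few centimetres aside while the robot is not near it.
It also fails if it takes over 210 s, if anything falls off the work surface, if the arm or the gripper's body presses on something with over 40 N, if the wrist force passes 120 N, or if a joint passes its speed limit or range.

## Working session

There is one attempt and no reset: what is moved stays moved. The work goes in short steps, Python scripts to look and compute and a tool call to move; the robot and the scene stay as the last step left them, time stands still between calls to the robot, and variables do not carry over. Pictures are saved under pics/ and viewed, at most 14 in all, crops included, and the job is handed in when it is done.

Besides the shell and the picture viewer there is one more tool, called after "Emit:" by a JSON object that holds its "api" and its "payload". apply_moves: Moves the arm, as the interface text tells. Shifts and turns lie within -1 to 1; 1 stands for 0.2 m of shift or 1.5 rad of turn. Its arguments: {"type":"object","properties":{"moves":{"type":"array","items":{"type":"array","items":{"type":"number","minimum":-1,"maximum":1}}},"grip_force":{"type":"number"}},"required":["moves"]}

```bash
mkdir -p pics
cat > h.py <<'E'
import numpy as np, cv2
from scipy.spatial.transform import Rotation as R
from cell import env, viewer, boxes_of, masks_of
def cal(n): return viewer.get_calibration(n)
def Rm(o):
    o=np.array(o,float)
    if o.shape==(3,3): return o
    if o.size==4: return R.from_quat(o).as_matrix()
    return R.from_euler('xyz',o,degrees=True).as_matrix()
def ray(n,uv,c=None):
    c=c or cal(n); f=240/np.tan(np.radians(c['fov_y'])/2)
    d=(np.array(uv,float)-[c['cx'],c['cy']])/f
    if n=='wrist':
        r=np.hypot(*d); s=np.sin(r)/max(r,1e-9); v=np.array([d[0]*s,-d[1]*s,-np.cos(r)])
    else: v=np.array([d[0],-d[1],-1.])
    return np.array(c['position']),Rm(c['orientation'])@v
def at(n,uv,z,c=None):
    p,v=ray(n,uv,c); return p+v*(z-p[2])/v[2]
def proj(n,P,c=None):
    c=c or cal(n); f=240/np.tan(np.radians(c['fov_y'])/2)
    v=Rm(c['orientation']).T@(np.array(P)-c['position'])
    if n=='wrist':
        t=np.arctan2(np.hypot(v[0],v[1]),-v[2]); k=f*t/max(np.hypot(v[0],v[1]),1e-9)
    else: k=f/-v[2]
    return np.array([c['cx']+v[0]*k,c['cy']-v[1]*k])
def save(n,name):
    im=viewer.read_camera(n); cv2.imwrite('pics/'+name,im[:,:,::-1]); return im
E
python3 - <<'E'
from h import *
for n in ('top','side','wrist'):
    print(n,cal(n)); 
    save(n,n+'0.png')
print(env.get_obs())
for n in ('top','side'):
  for t in ['tray','rack','vessel','pot_in','brush_grip','shaft1_mid','shaft2_mid','shaft3_mid','shaft4_mid','bar','jar','wash_bottle','pipette','marker']:
    print(n,t,[(np.round(b['location']).tolist(),round(b['conf'],2)) for b in boxes_of(n,t)][:5])
E
```

```text
top {'fov_y': 57.01170485647115, 'cx': 323.5347523725861, 'cy': 234.7779461326246, 'position': array([ 0.32365164, -0.04750286,  1.11849538]), 'orientation': array([ 12.12401707,   0.27375526, -94.05860117])}
side {'fov_y': 57.19169519691772, 'cx': 317.38638157549593, 'cy': 252.36459598814344, 'position': array([ 0.13657399, -0.81521493,  0.62078141]), 'orientation': array([ 6.05880912e+01, -4.74903944e-02, -2.76400187e+01])}
wrist {'fov_y': 65.70646984690485, 'cx': 321.99097689177086, 'cy': 238.66679538995382, 'position': array([0.22235675, 0.61567141, 0.3830936 ]), 'orientation': array([-17.19074142,   0.06459472,  63.02260954])}
{'time_s': 0.15, 'qpos': array([-62.21570389,  18.4291637 ,  -4.01552016,  83.15998994,
         1.29643082,  78.54072213,  -3.26014979]), 'joint_velocities': array([ 0.00201601, -0.04459412, -0.06600667, -0.15400169,  0.0205208 ,
       -0.01356741, -0.11310208]), 'effort': array([ 2.07937214e-04, -4.91798294e+01, -4.04536519e-01, -3.12874246e+01,
       -6.41146023e-02,  4.05285833e-02,  1.00093805e-04]), 'tool_pos': array([0.2947128 , 0.57887004, 0.2217
[... 1012 characters left out ...]
side tray [([285.0, 292.0], 0.75)]
side rack [([351.0, 370.0], 0.73)]
side vessel [([225.0, 231.0], 0.76)]
side pot_in [([277.0, 227.0], 0.81), ([274.0, 265.0], 0.51)]
side brush_grip [([278.0, 191.0], 0.73)]
side shaft1_mid [([401.0, 302.0], 0.33)]
side shaft2_mid [([290.0, 273.0], 0.87)]
side shaft3_mid [([274.0, 264.0], 0.93), ([230.0, 406.0], 0.8), ([355.0, 371.0], 0.68), ([284.0, 293.0], 0.52), ([172.0, 255.0], 0.39)]
side shaft4_mid [([294.0, 283.0], 0.68)]
side bar [([405.0, 306.0], 0.82), ([226.0, 233.0], 0.19)]
side jar [([332.0, 222.0], 0.68)]
side wash_bottle [([440.0, 281.0], 0.94)]
side pipette [([434.0, 446.0], 0.62)]
side marker [([172.0, 254.0], 0.46), ([296.0, 284.0], 0.17)]
```

View pics/top0.png

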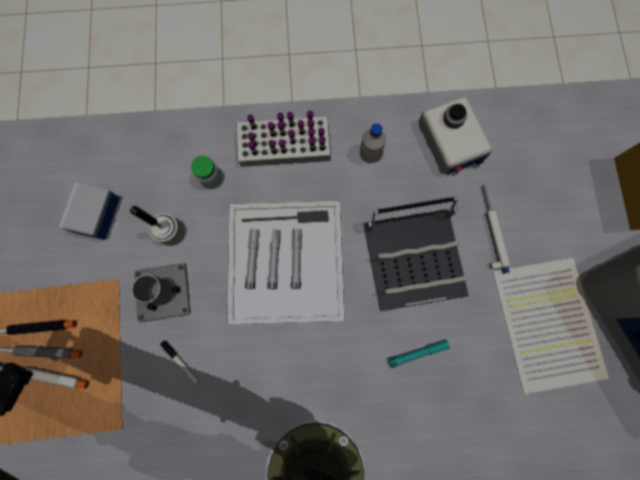

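View pics/side0.png

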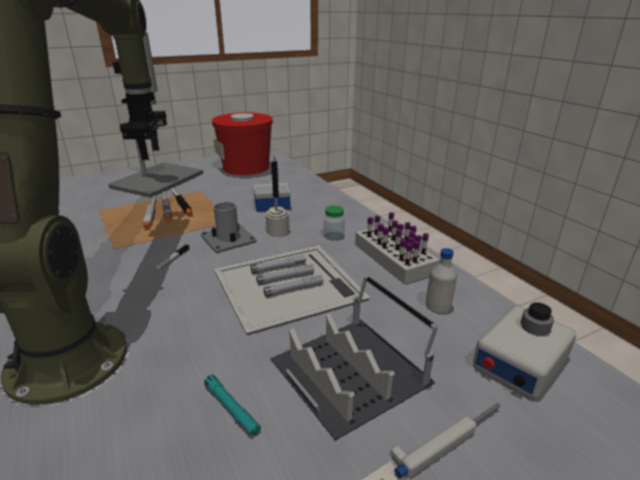

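Top picture: three steel shafts are in the tray at (252,258), (275,259) and (296,259). The turquoise look-alike lies at (420,354), outside the tray. The bar stands upright at (413,210), the pot is at (163,229), the brush handle at (145,215) and the vessel at (150,290).

```bash
cat > m.py <<'E'
from h import *
top=save('top','t1.png')
c=cal('top')
def best(n,t,near):
    ms=masks_of(n,t); 
    return min(ms,key=lambda b:np.hypot(*(np.array(b['location'])-near))) if ms else None
for t,near in [('shaft1_mid',(252,258)),('shaft2_mid',(275,259)),('shaft3_mid',(296,259))]:
    m=best('top','shaft3_mid',near)
    if m is None: continue
    ys,xs=np.nonzero(m['pixels']); (cx,cy),(w,h),a=cv2.minAreaRect(np.c_[xs,ys].astype(np.float32))
    pts=np.c_[xs,ys]-[xs.mean(),ys.mean()]; d=np.linalg.svd(pts,full_matrices=False)[2][0]
    s=pts@d; A=at('top',[xs.mean(),ys.mean()]+d*s.min(),.016); B=at('top',[xs.mean(),ys.mean()]+d*s.max(),.016)
    print(t,near,m['conf'],m['location'],A.round(3),B.round(3),np.linalg.norm(A-B))
for t,near,z in [('pot_in',(163,229),.03),('vessel',(161,290),.012),('rack',(417,260),.006),('brush_grip',(150,217),.17),('bar',(413,210),.12),('tray',(286,263),.007)]:
    m=best('top',t,near)
    if m is None: print(t,None);continue
    ys,xs=np.nonzero(m['pixels']); r=cv2.minAreaRect(np.c_[xs,ys].astype(np.float32))
    print(t,round(m['conf'],2),m['location'],'box',[at('top',p,z)[:2].round(3).tolist() for p in cv2.boxPoints(r)], at('top',m['location'],z).round(3))
im=top[120:380,110:490,::-1]; im=cv2.resize(im[70:260,0:380],None,fx=2.1,fy=2.1,interpolation=cv2.INTER_CUBIC)
cv2.imwrite('pics/crop1.png',im)
E
python3 m.py
```

```text
shaft1_mid (252, 258) 0.63 [252.9, 256.1] [0.588 0.118 0.016] [0.44  0.134 0.016] 0.14876411240361906
shaft2_mid (275, 259) 0.65 [271.6, 259.6] [0.582 0.062 0.016] [0.437 0.08  0.016] 0.14639291582753305
shaft3_mid (296, 259) 0.65 [271.6, 259.6] [0.582 0.062 0.016] [0.437 0.08  0.016] 0.14639291582753305
pot_in 0.8 [176.8, 233.2] box [[0.563, 0.345], [0.641, 0.343], [0.635, 0.291], [0.557, 0.294]] [0.588 0.31  0.03 ]
vessel 0.68 [160.9, 293.4] box [[0.505, 0.437], [0.515, 0.297], [0.386, 0.28], [0.377, 0.417]] [0.441 0.356 0.012]
rack None
brush_grip 0.8 [159.1, 221.6] box [[0.617, 0.373], [0.652, 0.338], [0.567, 0.261], [0.533, 0.296]] [0.583 0.304 0.17 ]
bar 0.91 [415.2, 203.4] box [[0.594, -0.174], [0.608, -0.377], [0.579, -0.377], [0.565, -0.175]] [ 0.598 -0.278  0.12 ]
tray 0.83 [287.3, 266.1] box [[0.664, 0.193], [0.651, -0.109], [0.343, -0.093], [0.356, 0.192]] [0.488 0.038 0.007]
```

View pics/crop1.png

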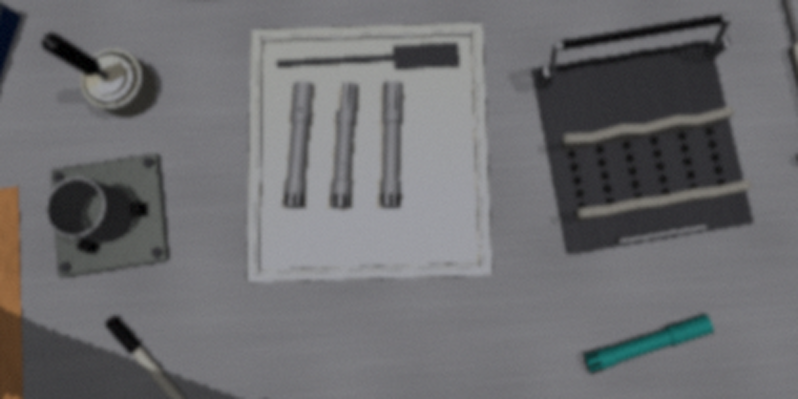

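Crop, factor 2.1, origin (110,190): slotted stator ends face the robot and drive ends point away. The pot rim is at (115,80), the vessel rim at (78,207), and the rack plate corners are at (533,70), (718,42), (752,222) and (568,254).

```bash
cat > g.py <<'E'
from h import *
C=lambda u,v:(110+u/2.1,190+v/2.1)
for n,z,u in [('pot',.062,(115,80)),('handletop',.226,(52,42)),('vesselrim',.110,(78,207)),('plate',.012,(110,216))]:
    print(n,at('top',C(*u),z).round(4))
for n,a,b in [('A',(303,84),(294,207)),('B',(349,84),(341,207)),('C',(392,82),(391,207))]:
    p,q=at('top',C(*a),.016),at('top',C(*b),.016); d=p-q; L=np.linalg.norm(d); 
    print(n,'mid',(q+d/L*.066*L/.15).round(4),'yaw',np.degrees(np.arctan2(d[1],d[0])).round(1),L.round(3))
P=np.array([at('top',C(*u),.006)[:2] for u in [(533,70),(718,42),(752,222),(568,254)]])
L=np.array([[.145,.113],[.145,-.113],[-.085,-.113],[-.085,.113]])
mp,ml=P.mean(0),L.mean(0); H=(L-ml).T@(P-mp); U,S,V=np.linalg.svd(H); Rr=V.T@U.T
t=mp-Rr@ml; print('rack',t.round(4),np.degrees(np.arctan2(Rr[1,0],Rr[0,0])),(P-(L@Rr.T+t)).round(4).tolist())
# bar
for h in [.128]:
  for u in [(562,44),(728,20)]: print('bar',at('top',C(*u),h).round(4))
m=[b for b in masks_of('side','bar')] if viewer.read_camera('side') is not None else 0
print([(b['location'],b['conf']) for b in m])
E
python3 g.py
```

```text
pot [0.5952 0.3295 0.062 ]
handletop [0.5966 0.3339 0.226 ]
vesselrim [0.4439 0.3518 0.11  ]
plate [0.4422 0.3525 0.012 ]
A mid [0.5022 0.126  0.016 ] yaw -6.3 0.15
B mid [0.4982 0.0703 0.016 ] yaw -6.4 0.15
C mid [0.4953 0.0141 0.016 ] yaw -3.8 0.152
rack [ 0.4526 -0.2916] 4.631606105786302 [[-0.0029, 0.002], [-0.002, -0.0045], [0.0042, 0.003], [0.0007, -0.0005]]
bar [ 0.5836 -0.1869  0.128 ]
bar [ 0.5977 -0.3731  0.128 ]
[([400.1, 303.1], 0.58)]
```

```bash
cat >> h.py <<'E'
def pose():
    o=env.get_obs(); return np.array(o['tool_pos']),Rm(o['tool_rot']),o
def tool(yaw,tilt=0):
    # tool pointing down, yaw deg, then tilted about its own x by tilt deg
    return R.from_euler('z',yaw,degrees=True).as_matrix()@R.from_euler('x',180+tilt,degrees=True).as_matrix()
def row(P,Rt,start=None):
    p,r=start or pose()[:2]
    s=r.T@(np.array(P)-p)/.2; w=R.from_matrix(r.T@Rt).as_rotvec()/1.5
    return np.r_[s,w].round(3).tolist()
E
python3 -c "
from h import *
p,r,o=pose()
T=np.array([.5952,.331,.30]); print(row((p+T)/2+[0,0,.04],r),row(T,r))"
```

```text
[-0.951, -0.213, -0.393, 0.0, 0.0, 0.0] [-1.901, -0.425, -0.387, 0.0, 0.0, 0.0]
```

Emit:
{"api": "apply_moves", "payload": {"moves": [[-0.1,0,-0.39,0,0,0,1],[-0.1,0,-0.39,0,0,0,1],[-0.95,-0.21,-0.39,0,0,0,1],[-0.95,-0.21,-0.39,0,0,0,1],[-0.95,-0.21,-0.39,0,0,0,1],[-0.95,-0.21,-0.39,0,0,0,1],[-0.95,-0.21,-0.39,0,0,0,1]], "grip_force": 25}}

```text
time_s: 2.85
tool_pos: [0.4503, 0.4507, 0.3008]
tool_rot: [-180.0, 0.2, 152.5]
force: [0.1, 0.2, -0.0]
grip_width: 0.0875
grasp_force: 0.0
```

Emit:
{"api": "apply_moves", "payload": {"moves": [[-0.95,-0.21,0,0,0,0,1],[-0.95,-0.21,0,0,0,0,1],[-0.95,-0.21,0,0,0,0,1],[-0.95,-0.21,0,0,0,0,1],[-0.95,-0.21,0,0,0,0,1],[-0.95,-0.21,0,0,0,0,1],[-0.95,-0.21,0,0,0,0,1]]}}

```text
time_s: 3.55
tool_pos: [0.5938, 0.3345, 0.3005]
tool_rot: [180.0, -0.1, 153.2]
force: [0.0, 0.4, -0.0]
grip_width: 0.0867
grasp_force: 0.0
```

```bash
python3 -c "
from h import *
p,r,o=pose(); print(p,o['tool_rot'],o['qpos'])
save('wrist','w1.png'); c=cal('wrist')
for t in ['brush_grip','pot_in']:
  print(t,[(b['location'],b['conf'],at('wrist',b['location'],.2,c).round(3)) for b in boxes_of('wrist',t)])
print(proj('wrist',[.5952,.3295,.062],c))
print(row([.5952,.331,.172],r))"
```

```text
[0.59381969 0.33452543 0.30048971] [ 1.79952338e+02 -9.87877513e-02  1.53212063e+02] [-36.84244113  21.07079613   7.41185723  71.02823331  -2.76854339
  88.07839455  33.38442352]
brush_grip [([325.2, 211.6], 0.65, array([0.576, 0.346, 0.2  ])), ([156.9, 214.5], 0.43, array([0.518, 0.229, 0.2  ]))]
pot_in [([321.5, 176.2], 0.96, array([0.552, 0.355, 0.2  ]))]
[318.18021507 205.1626819 ]
[-0.013, -0.012, 0.644, -0.0, 0.001, 0.0]
```

View pics/w1.png

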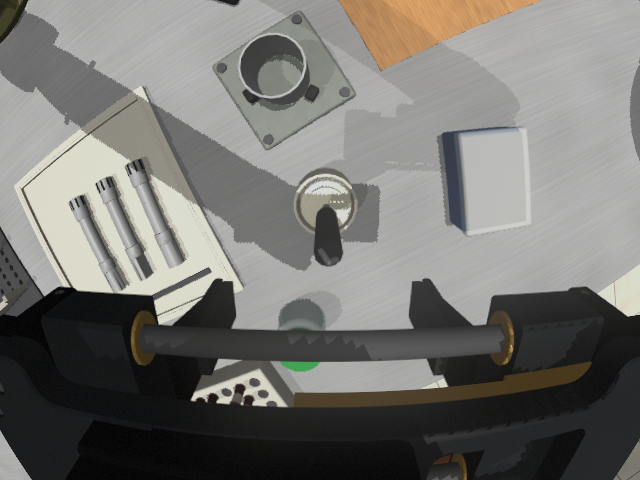

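Wrist view: handle top at (328,258), pot rim centre at (325,202), vessel rim centre at (275,68). The shafts lie in the tray at left, all stator ends towards the robot.

```bash
python3 -c "
from h import *
c=cal('wrist')
print(at('wrist',(328,258),.226,c),at('wrist',(325,202),.062,c),at('wrist',(275,68),.110,c), at('wrist',(284,80),.012,c))
for a,b in [((122,288),(75,203)),((148,275),(102,183)),((179,264),(134,165))]:
  p,q=at('wrist',a,.016,c),at('wrist',b,.016,c); d=p-q;L=np.linalg.norm(d); print(q+d*.44,np.degrees(np.arctan2(d[1],d[0])),L)
im=cv2.imread('pics/w1.png'); cv2.imwrite('pics/c2.png',cv2.resize(im[140:300,50:210],None,fx=3.7,fy=3.7,interpolation=cv2.INTER_CUBIC))
"
```

```text
[0.60077864 0.33530629 0.226     ] [0.59586876 0.33717353 0.062     ] [0.45044005 0.35775549 0.11      ] [0.44918612 0.35698418 0.012     ]
[0.49984056 0.01472033 0.016     ] -1.6741847869538744 0.14299406850454804
[0.50137351 0.07191791 0.016     ] -4.036032216736915 0.14439291556028538
[0.50791735 0.12832705 0.016     ] -5.915270174729566 0.14630140098310682
```

View pics/c2.png

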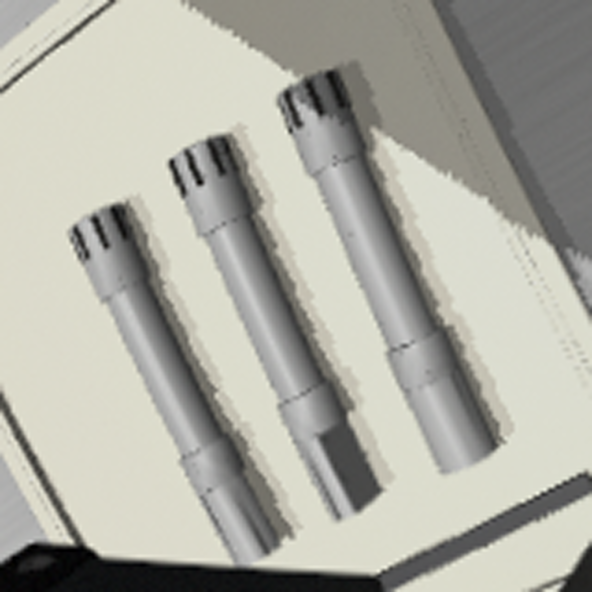

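The picture shows the middle shaft's flat as a dark facet towards +y. The other two show no clear flat. Now I grip the brush.

Emit:
{"api": "apply_moves", "payload": {"moves": [[-0.018,0.01,0.3,0,0,0,1],[-0.018,0.01,0.5,0,0,0,1],[-0.018,0.01,0.64,0,0,0,1],[-0.018,0.01,0.64,0,0,0,1],[-0.018,0.01,0.64,0,0,0,0],[-0.018,0.01,0.64,0,0,0,0],[-0.018,0.01,0.64,0,0,0,0],[-0.018,0.01,0.64,0,0,0,0],[-0.018,0.01,0.64,0,0,0,0],[-0.018,0.01,0.64,0,0,0,0],[-0.018,0.01,0.64,0,0,0,0]], "grip_force": 30}}

```text
time_s: 4.8
tool_pos: [0.5996, 0.3322, 0.1727]
tool_rot: [180.0, 0.0, 153.0]
force: [-0.1, -0.1, -0.9]
grip_width: 0.0389
grasp_force: 0.0
```

Emit:
{"api": "apply_moves", "payload": {"moves": [[0,0,-0.1,0,0,0,0],[0,0,-0.3,0,0,0,0],[0,0,-0.5,0,0,0,0],[0,0,-0.68,0,0,0,0],[0,0,-0.68,0,0,0,0],[0,0,-0.68,0,0,0,0]]}}

```text
time_s: 5.4
tool_pos: [0.5999, 0.3324, 0.3096]
tool_rot: [179.9, 0.1, 153.0]
force: [-0.3, -0.0, -0.3]
grip_width: 0.0012
grasp_force: 0.0
```

```bash
python3 -c "
from h import *
p,r,o=pose(); print(p,o['tool_rot'],o['force'],o['grip_width'])
print(row([.448,.356,p[2]],r))
save('wrist','w2.png')"
```

```text
[0.59994108 0.33236784 0.30959573] [1.79893985e+02 6.24870052e-02 1.53021765e+02] [-0.29288435 -0.0084871  -0.31423925] 0.0012265454959340429
[0.731, -0.239, -0.001, 0.0, 0.0, 0.0]
```

View pics/w2.png

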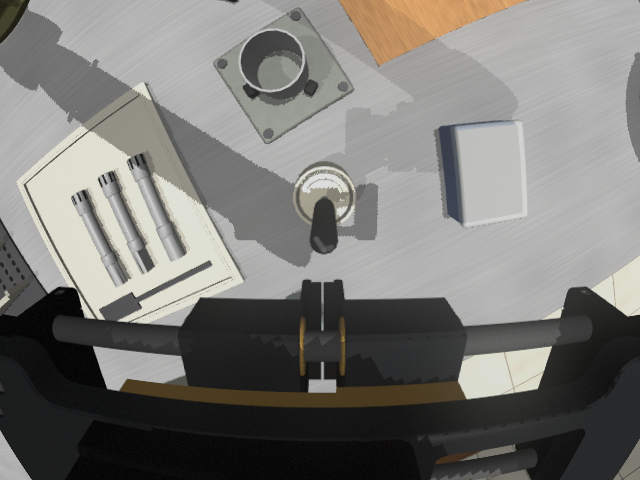

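The fingers are slow and had not closed when I lifted. The brush still stands upright in the pot, with its handle top at (323,245). I'll repeat with more closing time.

```bash
python3 -c "
from h import *
print(at('wrist',(323,243),.226),at('wrist',(324,194),.062), at('wrist',(271,63),.110),row([.5985,.334,.173],pose()[1]))"
```

```text
[0.59711832 0.33383544 0.226     ] [0.59385558 0.33721688 0.062     ] [0.44803558 0.35450302 0.11      ] [0.008, 0.007, 0.674, 0.0, 0.0, 0.0]
```

Emit:
{"api": "apply_moves", "payload": {"moves": [[0,0,0,0,0,0,1],[0,0,0,0,0,0,1],[0,0,0,0,0,0,1],[0,0,0,0,0,0,1],[0,0,0,0,0,0,1],[0,0,0,0,0,0,1],[0,0,0,0,0,0,1],[0,0,0,0,0,0,0.7]]}}

```text
time_s: 6.25
tool_pos: [0.5996, 0.3322, 0.3087]
tool_rot: [180.0, 0.0, 153.0]
force: [-0.1, 0.1, 0.3]
grip_width: 0.0561
grasp_force: 0.0
```

Emit:
{"api": "apply_moves", "payload": {"moves": [[0.01,0.008,0.2,0,0,0,0.7],[0.01,0.008,0.45,0,0,0,0.7],[0.01,0.008,0.67,0,0,0,0.7],[0.01,0.008,0.67,0,0,0,0],[0.01,0.008,0.67,0,0,0,0],[0.01,0.008,0.67,0,0,0,0],[0.01,0.008,0.67,0,0,0,0],[0.01,0.008,0.67,0,0,0,0],[0.01,0.008,0.67,0,0,0,0],[0.01,0.008,0.67,0,0,0,0],[0.01,0.008,0.67,0,0,0,0],[0.01,0.008,0.67,0,0,0,0]], "grip_force": 30}}

```text
time_s: 7.45
tool_pos: [0.5991, 0.3352, 0.1758]
tool_rot: [179.9, 0.1, 153.0]
force: [1.9, 0.8, 4.1]
grip_width: 0.0194
grasp_force: 30.0
```

Emit:
{"api": "apply_moves", "payload": {"moves": [[0,0,-0.1,0,0,0,0],[0,0,-0.3,0,0,0,0],[0,0,-0.5,0,0,0,0],[0,0,-0.7,0,0,0,0],[0,0,-0.7,0,0,0,0],[0,0,-0.7,0,0,0,0]]}}

```text
time_s: 8.05
tool_pos: [0.5985, 0.3344, 0.3146]
tool_rot: [180.0, 0.0, 153.0]
force: [-0.2, -0.3, -2.2]
grip_width: 0.0192
grasp_force: 30.0
```

```bash
python3 -c "
from h import *
p,r,o=pose(); print(p,o['tool_rot'],o['force'],o['grip_width'])
print(row([.4475,.354,p[2]],r))"
```

```text
[0.59852498 0.33435406 0.31462784] [1.79996824e+02 1.42073926e-02 1.53015703e+02] [-0.18214513 -0.29285152 -2.17801803] 0.019194977525403088
[0.717, -0.255, -0.0, 0.0, 0.0, 0.0]
```

Emit:
{"api": "apply_moves", "payload": {"moves": [[0.25,-0.08,0,0,0,0,0],[0.5,-0.17,0,0,0,0,0],[0.72,-0.255,0,0,0,0,0],[0.72,-0.255,0,0,0,0,0],[0.72,-0.255,0,0,0,0,0],[0.72,-0.255,0,0,0,0,0]]}}

```text
time_s: 8.65
tool_pos: [0.4478, 0.3534, 0.3132]
tool_rot: [-179.9, 0.0, 153.0]
force: [-0.3, -0.5, -1.0]
grip_width: 0.0192
grasp_force: 30.0
```

```bash
python3 -c "
from h import *
p,r,o=pose(); print(p,o['tool_rot'],o['force'],o['grip_width'])
save('wrist','w3.png'); c=cal('wrist')
print([proj('wrist',np.array([p[0],p[1],z]),c).round() for z in (.145,.11,.012)])
"
```

```text
[0.44776606 0.35335026 0.31322162] [-1.79875186e+02  1.34717638e-02  1.52950770e+02] [-0.34456108 -0.46541489 -0.95780878] 0.019239801671455246
[array([322., 216.]), array([322., 208.]), array([322., 191.])]
```

View pics/w3.png

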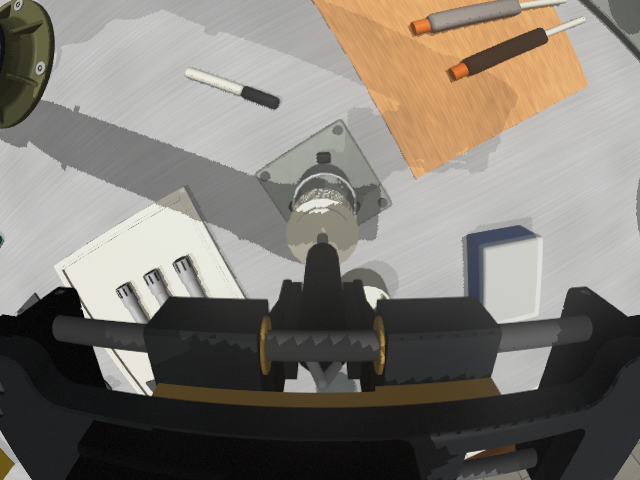

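The brush head hangs over the vessel. The rim's far edge shows at (323,166) and plate corners at (342,121), (391,205) and (258,178). I'll check the centring from these.

```bash
python3 -c "
from h import *
p,r,o=pose();c=cal('wrist')
a=at('wrist',(323,166),.11,c); print('centre from rim',a-.036*r[:,0])
k=[at('wrist',u,.012,c) for u in [(342,121),(391,205),(258,178)]]; print('plate',(k[1]+k[2])/2, np.linalg.norm(k[1]-k[2]))
"
```

```text
centre from rim [0.44243568 0.35689875 0.11000796]
plate [0.44919091 0.35658676 0.012     ] 0.17316993945585402
```

Emit:
{"api": "apply_moves", "payload": {"moves": [[0.01,0.01,0.1,0,0,0,0],[0.01,0.01,0.25,0,0,0,0],[0.01,0.01,0.4,0,0,0,0],[0.01,0.01,0.5,0,0,0,0],[0.01,0.01,0.58,0,0,0,0],[0.01,0.01,0.62,0,0,0,0],[0.01,0.01,0.635,0,0,0,0],[0.01,0.01,0.635,0,0,0,0],[0.01,0.01,0.635,0,0,0,0]]}}

```text
time_s: 9.6
tool_pos: [0.4469, 0.3574, 0.1885]
tool_rot: [179.9, 0.0, 153.0]
force: [-0.7, 0.2, -0.8]
grip_width: 0.0192
grasp_force: 30.0
```

Emit:
{"api": "apply_moves", "payload": {"moves": [[0,0,0.005,0,0,0,0],[0,0,0.01,0,0,0,0],[0,0,0.015,0,0,0,0],[0,0,0.015,0,0,0,0]]}}

```text
time_s: 10.0
tool_pos: [0.4461, 0.3571, 0.1846]
tool_rot: [180.0, 0.0, 153.0]
force: [1.2, 0.1, -1.7]
grip_width: 0.0195
grasp_force: 30.0
```

Emit:
{"api": "apply_moves", "payload": {"moves": [[0,0,0.01,0,0,0,0],[0,0,0.015,0,0,0,0],[0,0,0.02,0,0,0,0],[0,0,0.02,0,0,0,0]]}}

```text
time_s: 10.4
tool_pos: [0.4465, 0.3572, 0.1818]
tool_rot: [179.9, 0.0, 153.0]
force: [-1.2, -1.2, 5.0]
grip_width: 0.0195
grasp_force: 30.0
```

Emit:
{"api": "apply_moves", "payload": {"moves": [[0,0,-0.15,0,0,0,0],[0,0,-0.3,0,0,0,0],[0,0,-0.42,0,0,0,0],[0,0,-0.42,0,0,0,0],[0,0,-0.42,0,0,0,0],[0,0,-0.3,0,0,0,0],[0,0,-0.15,0,0,0,0],[0,0,-0.05,0,0,0,0],[0,0,0,0,0,0,0],[0,0,0.005,0,0,0,0],[0,0,0.005,0,0,0,0],[0,0,0.005,0,0,0,0]]}}

```text
time_s: 11.6
tool_pos: [0.4459, 0.3558, 0.1809]
tool_rot: [-179.9, 0.0, 153.0]
force: [-2.8, -3.3, 12.3]
grip_width: 0.0194
grasp_force: 30.0
```

Emit:
{"api": "apply_moves", "payload": {"moves": [[0,0,-0.15,0,0,0,0],[0,0,-0.3,0,0,0,0],[0,0,-0.42,0,0,0,0],[0,0,-0.42,0,0,0,0],[0,0,-0.42,0,0,0,0],[0,0,-0.3,0,0,0,0],[0,0,-0.15,0,0,0,0],[0,0,-0.05,0,0,0,0],[0,0,0,0,0,0,0],[0,0,0.005,0,0,0,0],[0,0,0.005,0,0,0,0],[0,0,0.005,0,0,0,0]]}}

```text
time_s: 12.8
tool_pos: [0.4457, 0.3556, 0.1798]
tool_rot: [-179.8, 0.0, 153.0]
force: [-2.7, -3.5, 14.0]
grip_width: 0.0197
grasp_force: 30.0
```

Emit:
{"api": "apply_moves", "payload": {"moves": [[0,0,-0.15,0,0,0,0],[0,0,-0.3,0,0,0,0],[0,0,-0.5,0,0,0,0],[0,0,-0.67,0,0,0,0],[0,0,-0.67,0,0,0,0],[0,0,-0.67,0,0,0,0]]}}

```text
time_s: 13.4
tool_pos: [0.4459, 0.3569, 0.3115]
tool_rot: [-179.9, -0.0, 153.0]
force: [-0.8, 0.0, -2.5]
grip_width: 0.0193
grasp_force: 30.0
```

```bash
python3 -c "
from h import *
p,r,o=pose(); print(p,o['tool_rot'],o['force'],o['grip_width'])
print(row([.597,.335,p[2]],r))"
```

```text
[0.44591222 0.35692841 0.31152121] [-1.79941539e+02 -2.06530904e-02  1.53028611e+02] [-0.75330185  0.01128201 -2.45072113] 0.019332174336749865
[-0.723, 0.245, -0.001, 0.0, 0.0, 0.0]
```

Emit:
{"api": "apply_moves", "payload": {"moves": [[-0.25,0.08,0,0,0,0,0],[-0.5,0.17,0,0,0,0,0],[-0.723,0.245,0,0,0,0,0],[-0.723,0.245,0,0,0,0,0],[-0.723,0.245,0,0,0,0,0],[-0.723,0.245,0.2,0,0,0,0],[-0.723,0.245,0.4,0,0,0,0],[-0.723,0.245,0.6,0,0,0,0],[-0.723,0.245,0.66,0,0,0,0],[-0.723,0.245,0.69,0,0,0,0],[-0.723,0.245,0.69,0,0,0,0],[-0.723,0.245,0.695,0,0,0,0],[-0.723,0.245,0.7,0,0,0,0],[-0.723,0.245,0.7,0,0,0,0]]}}

```text
time_s: 14.8
tool_pos: [0.5978, 0.3357, 0.1739]
tool_rot: [179.9, 0.1, 153.0]
force: [-0.5, -0.0, 0.6]
grip_width: 0.0194
grasp_force: 30.0
```

Emit:
{"api": "apply_moves", "payload": {"moves": [[0,0,0.01,0,0,0,0],[0,0,0.015,0,0,0,0],[0,0,0.02,0,0,0,0],[0,0,0.02,0,0,0,0]]}}

```text
time_s: 15.2
tool_pos: [0.5984, 0.3359, 0.1737]
tool_rot: [179.7, 0.1, 153.0]
force: [-2.6, -1.5, 14.1]
grip_width: 0.0197
grasp_force: 30.0
```

Foot on the pot floor. Easing off, releasing, rising.

Emit:
{"api": "apply_moves", "payload": {"moves": [[0,0,-0.018,0,0,0,0],[0,0,-0.018,0,0,0,0],[0,0,-0.018,0,0,0,0.45],[0,0,-0.018,0,0,0,0.45],[0,0,-0.018,0,0,0,0.45],[0,0,-0.018,0,0,0,0.45],[0,0,-0.018,0,0,0,0.45],[0,0,-0.2,0,0,0,0.45],[0,0,-0.4,0,0,0,0.45],[0,0,-0.65,0,0,0,0.45],[0,0,-0.65,0,0,0,0.45]]}}

```text
time_s: 16.3
tool_pos: [0.6, 0.3366, 0.3075]
tool_rot: [179.3, 0.4, 153.0]
force: [0.7, -0.5, 0.8]
grip_width: 0.0392
grasp_force: 0.0
```

```bash
python3 -c "
from h import *
p,r,o=pose(); print(p,o['tool_rot'],o['force'],o['grip_width'])
im=save('wrist','w4.png');c=cal('wrist')
print('brush',[(b['location'],b['conf']) for b in boxes_of('wrist','brush_grip')],proj('wrist',[.598,.336,.226],c),proj('wrist',[.598,.336,.12],c))
t=tool(0); T=[.55,.07,.25]
print(row([.56,.15,.30],tool(60)),row([.56,.15,.30],tool(0)), row([.56,.15,.3],tool(0))) "
```

```text
[0.60000524 0.33658585 0.30754264] [179.32359031   0.41499658 153.02033332] [ 0.73754582 -0.53248637  0.75692606] 0.039249788291318276
brush [([317.9, 201.5], 0.8)] [320.56964808 246.9386633 ] [320.07970863 211.17623042]
[-0.252, -0.913, 0.0, 0.003, -0.001, 1.082] [-0.252, -0.913, 0.0, 0.002, -0.002, 1.78] [-0.252, -0.913, 0.0, 0.002, -0.002, 1.78]
```

Emit:
{"api": "apply_moves", "payload": {"moves": [[-0.08,-0.3,0,0,0,0.1,0.45],[-0.15,-0.6,0,0,0,0.3,0.45],[-0.25,-0.9,0,0,0,0.5,0.45],[-0.25,-0.9,0,0,0,1,0.45],[-0.25,-0.9,0,0,0,1,0.45],[-0.25,-0.9,0,0,0,1,0.45],[-0.25,-0.9,0,0,0,1,0.45],[-0.25,-0.9,0,0,0,1,0.45],[-0.25,-0.9,0,0,0,1,0.45],[-0.25,-0.9,0,0,0,1,0.45],[-0.25,-0.9,0,0,0,1,0.45],[-0.25,-0.9,0,0,0,1,0.45]]}}

```text
time_s: 17.6
tool_pos: [0.5596, 0.152, 0.2972]
tool_rot: [-179.9, 0.1, 67.3]
force: [-0.6, -0.7, 0.7]
grip_width: 0.0393
grasp_force: 0.0
```

```bash
python3 -c "
from h import *
p,r,o=pose(); print(p,o['tool_rot'],o['qpos'])
print(row([.51,.07,.26],tool(-4)))"
```

```text
[0.55956761 0.1519879  0.29724878] [-1.79911638e+02  8.79030191e-02  6.72926900e+01] [-35.27975988   8.40799727  19.77346032  87.32755561  -2.83270807
  84.88394936 -38.15104177]
[-0.474, -0.07, 0.187, -0.0, 0.002, 0.83]
```

Emit:
{"api": "apply_moves", "payload": {"moves": [[-0.2,-0.03,0,0,0,0.2,0.45],[-0.47,-0.07,0.1,0,0,0.83,0.45],[-0.47,-0.07,0.19,0,0,0.83,0.45],[-0.47,-0.07,0.19,0,0,0.83,0.45],[-0.47,-0.07,0.19,0,0,0.83,0.45],[-0.47,-0.07,0.19,0,0,0.83,0.45],[-0.47,-0.07,0.19,0,0,0.83,0.45],[-0.47,-0.07,0.19,0,0,0.83,0.45],[-0.47,-0.07,0.19,0,0,0.83,0.45],[-0.47,-0.07,0.19,0,0,0.83,0.45]]}}

```text
time_s: 18.6
tool_pos: [0.5104, 0.0709, 0.2601]
tool_rot: [180.0, 0.0, -4.1]
force: [0.5, -0.3, -0.2]
grip_width: 0.039
grasp_force: 0.0
```

```bash
python3 -c "
from h import *
p,r,o=pose(); print(p,o['tool_rot'],o['qpos'])
im=save('wrist','w5.png'); c=cal('wrist'); print(c['position'])
for t in ['shaft1_mid','shaft2_mid','shaft3_mid','shaft4_mid','shaft1_flat']:
  for b in boxes_of('wrist',t): print(t,np.round(b['location']),round(b['conf'],2),at('wrist',b['location'],.016,c).round(3))
"
```

```text
[0.5103671  0.07087624 0.26012547] [ 1.79987013e+02  3.67208679e-02 -4.10815776e+00] [ -33.60922031    0.45819376   23.01799394   99.5107696    -0.1785729
   80.10637756 -104.66923665]
[0.59143062 0.06494047 0.42165652]
shaft2_mid [323. 203.] 0.72 [0.508 0.07  0.016]
shaft3_mid [537. 357.] 0.84 [ 0.256 -0.239  0.016]
shaft3_mid [271. 200.] 0.76 [0.516 0.127 0.016]
shaft4_mid [370. 196.] 0.85 [0.513 0.017 0.016]
shaft4_mid [321. 204.] 0.7 [0.507 0.072 0.016]
shaft4_mid [276. 200.] 0.66 [0.516 0.122 0.016]
shaft1_flat [575. 201.] 0.15 [ 0.495 -0.262  0.016]
```

View pics/w5.png

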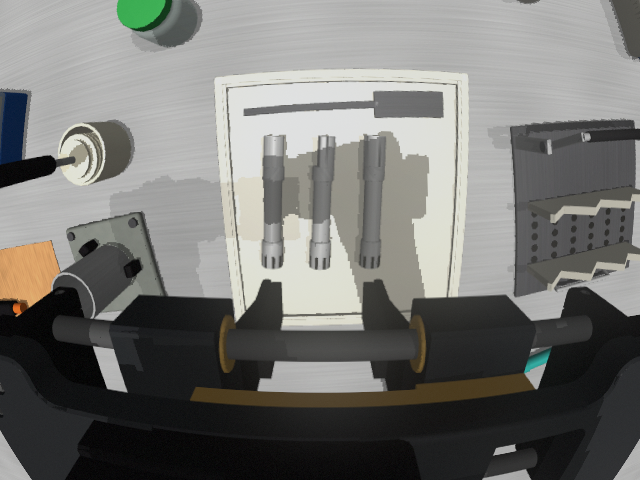

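```bash
python3 -c "
import cv2,numpy as np
im=cv2.imread('pics/w5.png')
cs=[cv2.resize(im[128:192,x-16:x+16],None,fx=8,fy=8,interpolation=cv2.INTER_CUBIC) for x in (274,323,373)]
o=np.hstack(cs); o=np.clip(o.astype(float)*1.2,0,255).astype(np.uint8); cv2.imwrite('pics/c5.png',o); print(o.shape)
"
```

```text
(512, 768, 3)
```

View pics/c5.png

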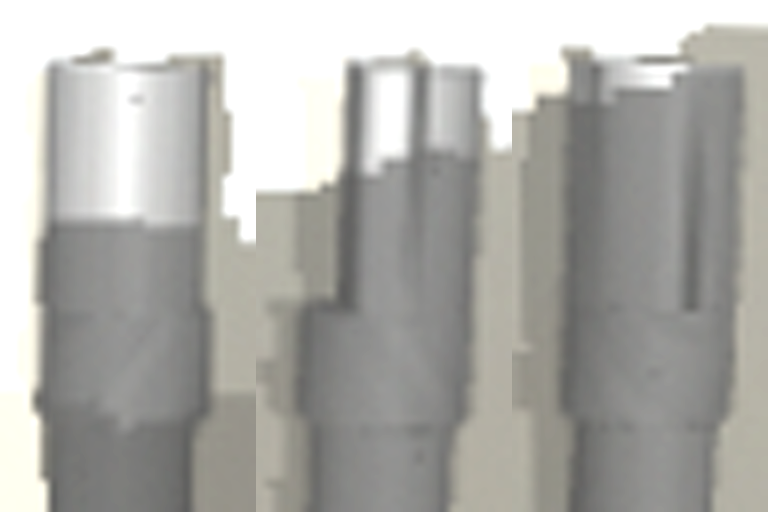

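The crop shows left shaft A fully round (flat facing down). Middle shaft B is cut 6 mm on its +y side, so its flat faces +y, about 85° from up. Right shaft C is round with an edge line at its right, so its flat points down and towards -y. A shaft can be rolled on the tray floor between loosely opened fingers, 12 mm of travel per radian.

```bash
python3 -c "
from h import *
p,r,o=pose(); c=cal('wrist')
for n,a,b in [('A',(274,148),(271.5,258)),('B',(323.5,148),(319.5,258)),('C',(374,148),(371,258))]:
  P,Q=at('wrist',a,.02,c),at('wrist',b,.02,c); d=P-Q; print(n,P.round(4),Q.round(4),np.degrees(np.arctan2(d[1],d[0])).round(1),np.linalg.norm(d))
for n,a,b in [('A',(274,175),(271.5,243)),('B',(321.5,175),(320,243)),('C',(374.5,175),(371,243))]:
  P,Q=at('wrist',a,.02,c),at('wrist',b,.02,c); d=P-Q; u=d/np.linalg.norm(d); print('mid',n,((P-u*.04)+(Q+u*.037))/2,np.degrees(np.arctan2(d[1],d[0])).round(1),np.linalg.norm(d))
"
```

```text
A [0.5742 0.118  0.02  ] [0.4494 0.1339 0.02  ] -7.3 0.12587681986898916
B [0.5698 0.0648 0.02  ] [0.4455 0.0784 0.02  ] -6.2 0.1250846272750188
C [0.5665 0.0104 0.02  ] [0.441 0.019 0.02 ] -3.9 0.12577918691667872
mid A [0.50465375 0.12650617 0.02      ] -8.1 0.07802160996570652
mid B [0.50054775 0.0729626  0.02      ] -5.5 0.0774348373990863
mid C [0.49652127 0.01503398 0.02      ] -5.2 0.07792220559664319
```

```bash
python3 -c "
from h import *
p,r,o=pose()
print(row([.497,.015,.05],tool(-4.3)),row([.497,.015,.008],tool(-4.3)))"
```

```text
[-0.047, 0.284, 1.052, -0.0, 0.0, 0.001] [-0.047, 0.284, 1.262, -0.0, 0.0, 0.001]
```

Emit:
{"api": "apply_moves", "payload": {"moves": [[-0.047,0.284,0.25,0,0,0,0.45],[-0.047,0.284,0.5,0,0,0,0.45],[-0.047,0.284,0.7,0,0,0,0.45],[-0.047,0.284,0.9,0,0,0,0.45],[-0.047,0.284,0.96,0,0,0,0.45],[-0.047,0.284,0.96,0,0,0,0.45]]}}

```text
time_s: 19.5
tool_pos: [0.4958, 0.0149, 0.0674]
tool_rot: [179.9, 0.2, -4.2]
force: [0.1, -0.0, 0.2]
grip_width: 0.0391
grasp_force: 0.0
```

```bash
python3 -c "
from h import *
p,r,o=pose(); c=cal('wrist'); im=save('wrist','w6.png')
print(p, row([.497,.015,.008],r), proj('wrist',[.5,.015,.026],c))
cv2.imwrite('pics/c6.png',cv2.resize(im[80:360,150:490,::-1],None,fx=2.1,fy=2.1,interpolation=cv2.INTER_CUBIC))"
```

```text
[0.49581375 0.01492268 0.06738163] [-0.004, 0.001, 0.307, -0.001, -0.003, 0.0] [320.89093185 262.51521619]
```

View pics/c6.png

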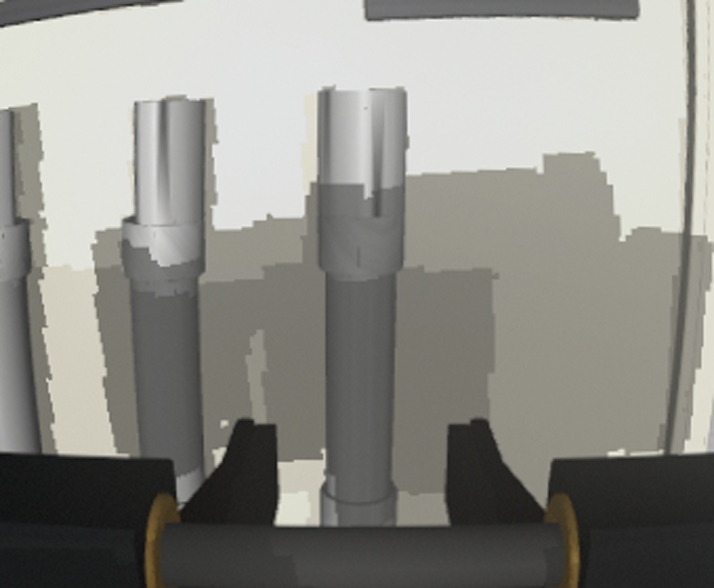

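Fingers at crop columns 277 and 448 straddle shaft C, centred at 361, so it is aligned. Next I go down, narrow the fingers and roll it towards -y.

Emit:
{"api": "apply_moves", "payload": {"moves": [[0,0,0.15,0,0,0,0.45],[0,0,0.27,0,0,0,0.45],[0,0,0.295,0,0,0,0.29],[0,0,0.295,0,0,0,0.29],[0,0,0.295,0,0,0,0.29],[0,0,0.295,0,0,0,0.29]], "grip_force": 20}}

```text
time_s: 20.15
tool_pos: [0.4988, 0.0153, 0.0114]
tool_rot: [-179.9, -0.2, -4.2]
force: [0.3, -0.1, 0.1]
grip_width: 0.0261
grasp_force: 0.0
```

Emit:
{"api": "apply_moves", "payload": {"moves": [[0,0.02,0,0,0,0,0.29],[0,0.05,0,0,0,0,0.29],[0,0.08,0,0,0,0,0.29],[0,0.11,0,0,0,0,0.29],[0,0.14,0,0,0,0,0.29],[0,0.17,0,0,0,0,0.29],[0,0.195,0,0,0,0,0.29],[0,0.21,0,0,0,0,0.29],[0,0.213,0,0,0,0,0.29],[0,0.213,0,0,0,0,0.29]]}}

```text
time_s: 21.15
tool_pos: [0.4939, -0.0274, 0.0095]
tool_rot: [-180.0, -0.0, -4.2]
force: [0.3, 0.8, -0.4]
grip_width: 0.0252
grasp_force: 0.0
```

```bash
python3 -c "
from h import *
p,r,o=pose(); c=cal('wrist'); im=save('wrist','w7.png')
print(p,o['tool_rot'],o['force'],o['grip_width'])
cv2.imwrite('pics/c7.png',cv2.resize(im[80:340,200:440,::-1],None,fx=2.3,fy=2.3,interpolation=cv2.INTER_CUBIC))"
```

```text
[ 0.49392552 -0.02742395  0.00954213] [-1.79994182e+02 -1.89079001e-03 -4.24917116e+00] [ 0.2863891   0.75833136 -0.37068532] 0.025224660614097356
```

View pics/c7.png

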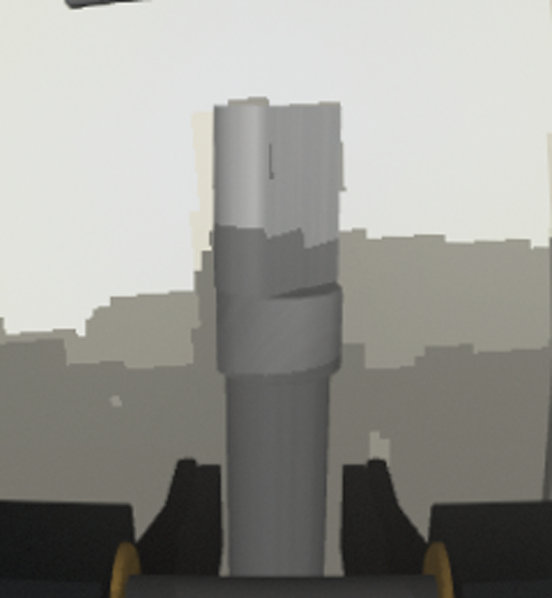

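The flat is now visible, from crop column 270 to the right silhouette at 340 (axis 277). It faces up and towards -y, about 53° off. I roll it back about 11 mm and grip.

Emit:
{"api": "apply_moves", "payload": {"moves": [[0,-0.015,0,0,0,0,0.29],[0,-0.035,0,0,0,0,0.29],[0,-0.052,0,0,0,0,0.29],[0,-0.062,0,0,0,0,0.29],[0,-0.062,0,0,0,0,0.29],[0,-0.062,0,0,0,0,0.26],[0,-0.062,0,0,0,0,0.23],[0,-0.062,0,0,0,0,0],[0,-0.062,0,0,0,0,0],[0,-0.062,0,0,0,0,0]], "grip_force": 25}}

```text
time_s: 22.2
tool_pos: [0.4949, -0.0153, 0.0096]
tool_rot: [180.0, -0.0, -4.3]
force: [-0.0, -0.7, 1.2]
grip_width: 0.0194
grasp_force: 25.0
```

Emit:
{"api": "apply_moves", "payload": {"moves": [[0,0,-0.05,0,0,0,0],[0,0,-0.2,0,0,0,0],[0,0,-0.4,0,0,0,0],[0,0,-0.6,0,0,0,0],[0,0,-0.6,0,0,0,0]]}}

```text
time_s: 22.7
tool_pos: [0.499, -0.015, 0.1357]
tool_rot: [-179.8, -0.6, -4.3]
force: [1.3, 1.1, -1.7]
grip_width: 0.0191
grasp_force: 25.0
```

```bash
python3 -c "
from h import *
p,r,o=pose(); c=cal('wrist'); im=save('wrist','w8.png')
print(p,o['tool_rot'],o['force'],o['grip_width'])
# expected pixel cols of drive end at x=+75..: print profile rows
g=cv2.cvtColor(im,cv2.COLOR_RGB2GRAY)
for xs in (.055,.062,.07,.078):
  P=p+r@[xs,0,-.010]; uv=proj('wrist',P,c); L=proj('wrist',P+r@[0,.012,0],c);Rr=proj('wrist',P-r@[0,.012,0],c)
  v=int(round(uv[1])); print(xs,uv.round(1),L[0].round(1),Rr[0].round(1)); print(g[v,int(min(L[0],Rr[0]))-5:int(max(L[0],Rr[0]))+7].tolist())"
```

```text
[ 0.49895427 -0.01504954  0.13566365] [-179.8296607    -0.61631707   -4.26571408] [ 1.34233998  1.11188741 -1.66858107] 0.019085762448074986
0.055 [321.5 191.5] 350.5 292.4
[154, 155, 154, 153, 154, 155, 154, 140, 120, 136, 192, 213, 214, 212, 211, 213, 215, 217, 215, 212, 212, 212, 212, 214, 215, 215, 216, 216, 215, 213, 215, 217, 217, 215, 213, 211, 211, 210, 212, 214, 217, 218, 215, 212, 214, 215, 218, 217, 219, 219, 218, 215, 213, 212, 213, 215, 214, 215, 216, 218, 215, 193, 146, 118, 126, 154, 154, 156, 155, 154]
0.062 [321.4 174.7] 350.7 292.2
[229, 229, 224, 166, 165, 156, 155, 133, 134, 192, 218, 217, 216, 216, 215, 216, 219, 220, 219, 217, 217, 217, 218, 218, 219, 219, 219, 220, 219, 217, 220, 220, 220, 219, 218, 217, 215, 216, 217, 217, 220, 220, 219, 216, 217, 219, 220, 220, 221, 221, 221, 220, 219, 216, 216, 217, 217, 218, 220, 221, 223, 208, 162, 125, 122, 157, 158, 157, 157, 158]
0.07 [321.4 155.3] 351.0 291.9
[229, 230, 229, 230, 229, 229, 230, 229, 188, 154, 198, 221, 220, 219, 219, 217, 219, 221, 223, 221, 220, 220, 221, 221, 221, 221, 222, 222, 221, 221, 221, 221, 223, 223, 221, 220, 220, 219, 220, 220, 221, 222, 223, 221, 220, 221, 222, 222, 224, 225, 225, 225, 224, 222, 220, 220, 220, 220, 221, 222, 223, 226, 191, 137, 118, 124, 171, 229, 228, 228, 228]
0.078 [321.4 135.7] 351.2 291.7
[229, 230, 229, 230, 229, 229, 230, 221, 175, 119, 152, 223, 222, 222, 220, 220, 221, 224, 224, 223, 223, 222, 223, 223, 222, 223, 224, 224, 225, 224, 223, 225, 225, 225, 224, 222, 223, 222, 222, 222, 222, 223, 225, 224, 223, 223, 224, 224, 225, 226, 226, 227, 226, 225, 224, 223, 223, 223, 222, 224, 225, 228, 228, 199, 152, 122, 195, 228, 228, 229, 229, 228]
```

Row profiles show the flat now spans the full drive-end width symmetrically, within about 3° of straight up. Next I carry it to the rack and survey the rack from close by.

```bash
python3 -c "
from h import *
print(row([.455,-.213,.22],tool(4.6)))"
```

```text
[-0.134, 1.002, -0.439, -0.001, -0.004, -0.103]
```

Emit:
{"api": "apply_moves", "payload": {"moves": [[0,0.1,-0.2,0,0,0,0],[-0.03,0.25,-0.44,0,0,0,0],[-0.06,0.45,-0.44,0,0,-0.05,0],[-0.1,0.7,-0.44,0,0,-0.1,0],[-0.134,0.9,-0.44,0,0,-0.1,0],[-0.134,1,-0.44,0,0,-0.1,0],[-0.134,1,-0.44,0,0,-0.1,0],[-0.134,1,-0.44,0,0,-0.1,0]]}}

```text
time_s: 23.55
tool_pos: [0.4526, -0.2119, 0.2164]
tool_rot: [-179.9, 0.1, 4.3]
force: [-0.1, 0.3, -2.2]
grip_width: 0.0194
grasp_force: 25.0
```

```bash
python3 -c "
from h import *
p,r,o=pose(); c=cal('wrist'); im=save('wrist','w9.png'); print(p,o['tool_rot'],o['grip_width'])
print(c)
cv2.imwrite('pics/c9.png',cv2.resize(im[60:330,230:600,::-1],None,fx=2.1,fy=2.1,interpolation=cv2.INTER_CUBIC))"
```

```text
[ 0.4525849  -0.21188655  0.21641679] [-1.79925311e+02  1.15752349e-01  4.30340324e+00] 0.019350236372068157
{'fov_y': 65.70646984690485, 'cx': 321.99097689177086, 'cy': 238.66679538995382, 'position': array([ 0.53383715, -0.20621811,  0.37778125]), 'orientation': array([-1.71775186e+01,  7.28972803e-02, -8.56985532e+01])}
```

View pics/c9.png

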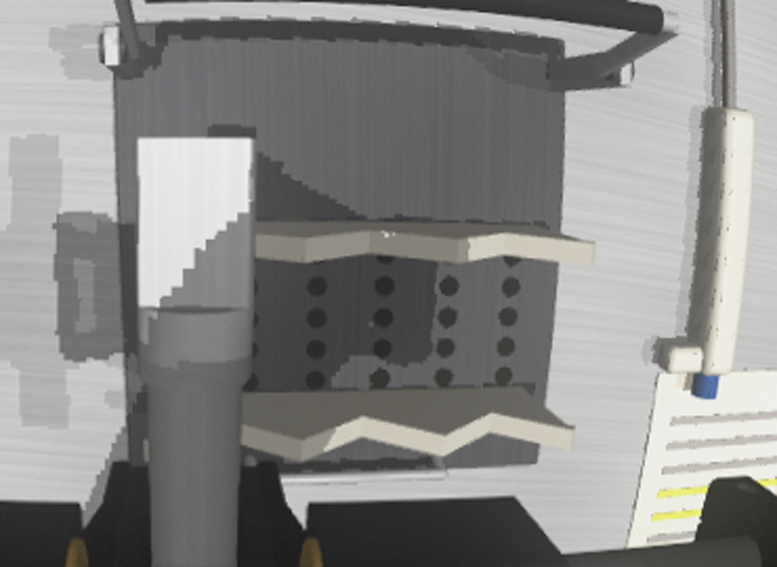

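Crop of the rack from above: plate corners at (565,40), (537,462) and (130,465); right comb ends at (594,240)/(592,262) and (575,428)/(570,447); bar at the top, swung back.

```bash
cat > rk.py <<'E'
from h import *
from scipy.optimize import least_squares
p,r,o=pose(); c=cal('wrist')
f=[((565,40),(.145,-.113,.006)),((537,462),(-.085,-.113,.006)),((130,465),(-.085,.113,.006)),
((594,240),(.048,None,.071)),((592,262),(.038,None,.071)),((575,428),(-.038,None,.071)),((570,447),(-.048,None,.071))]
def res(q):
    a=np.radians(q[2]); o=[]
    for (u,v),(x,y,z) in f:
        y=q[3] if y is None else y
        P=[q[0]+x*np.cos(a)-y*np.sin(a),q[1]+x*np.sin(a)+y*np.cos(a),z]
        o+=list(proj('wrist',P,c)-[230+u/2.1,60+v/2.1])
    return np.array(o)
s=least_squares(res,[.4526,-.2916,4.6,-.1],x_scale=[.01,.01,1,.01],loss='soft_l1'); print(s.x.round(4)); print(res(s.x).round(1).reshape(-1,2).tolist())
E
python3 rk.py
```

```text
[ 0.4577 -0.2885  5.149  -0.0962]
[[1.5, -1.7], [0.2, 0.7], [-1.1, 4.4], [0.2, -0.2], [0.3, 0.2], [-0.8, -0.5], [0.1, 0.0]]
```

```bash
python3 -c "
from h import *
for z in (.216,.0545): print(row([.4634,-.3522,z],tool(5.15)))"
```

```text
[-0.003, 0.707, 0.002, -0.001, 0.001, -0.009]
[-0.001, 0.708, 0.809, -0.001, 0.001, -0.009]
```

Emit:
{"api": "apply_moves", "payload": {"moves": [[0,0.2,0,0,0,0,0],[0,0.45,0,0,0,-0.009,0],[0,0.707,0,0,0,-0.009,0],[0,0.707,0,0,0,-0.009,0],[0,0.707,0.1,0,0,-0.009,0],[0,0.707,0.3,0,0,-0.009,0],[0,0.707,0.5,0,0,-0.009,0],[0,0.707,0.65,0,0,-0.009,0],[0,0.707,0.72,0,0,-0.009,0],[0,0.707,0.76,0,0,-0.009,0],[0,0.707,0.78,0,0,-0.009,0],[0,0.707,0.795,0,0,-0.009,0],[0,0.707,0.795,0,0,-0.009,0]]}}

```text
time_s: 24.9
tool_pos: [0.4647, -0.3538, 0.0594]
tool_rot: [180.0, -0.1, 5.1]
force: [0.2, 0.4, -2.0]
grip_width: 0.0191
grasp_force: 25.0
```

```bash
cat > flat.py <<'E'
from h import *
import sys
def look(name, dz=-.0065, rows=(.062,.07,.078), pr=True):
    p,r,o=pose(); c=cal('wrist'); im=save('wrist',name); print('t',o['time_s'],p.round(4),np.round(o['tool_rot'],1),o['force'].round(1),round(o['grip_width'],4))
    g=cv2.cvtColor(im,cv2.COLOR_RGB2GRAY)
    for xs in rows:
        P=p+r@[xs,0,dz-.006]; uv=proj('wrist',P,c); a=proj('wrist',P+r@[0,.012,0],c)[0]; b=proj('wrist',P-r@[0,.012,0],c)[0]
        v=int(round(uv[1])); i=int(min(a,b))-6; print(xs,uv.round(1),'edges',round(min(a,b)-i,1),round(max(a,b)-i,1),g[v,i:int(max(a,b))+8].tolist())
if __name__=='__main__': look(sys.argv[1])
E
python3 flat.py w10.png
```

```text
t 24.9 [ 0.4647 -0.3538  0.0594] [ 1.8e+02 -1.0e-01  5.1e+00] [ 0.2  0.4 -2. ] 0.0191
0.062 [321.4 175.4] edges 6.7 66.2 [112, 111, 111, 110, 110, 109, 111, 111, 109, 114, 119, 222, 244, 243, 243, 242, 242, 243, 245, 245, 244, 243, 243, 244, 244, 244, 244, 245, 245, 245, 244, 245, 245, 245, 245, 244, 244, 243, 243, 243, 244, 244, 245, 245, 244, 243, 244, 245, 245, 246, 246, 246, 246, 245, 244, 243, 243, 243, 244, 245, 245, 246, 229, 190, 179, 137, 110, 97, 97, 97, 98, 96, 98, 97]
0.07 [321.4 155.6] edges 6.4 66.5 [112, 109, 110, 111, 112, 111, 111, 110, 108, 125, 194, 237, 245, 245, 244, 244, 243, 245, 247, 246, 246, 245, 245, 245, 245, 246, 246, 246, 246, 246, 246, 246, 246, 247, 246, 246, 245, 245, 245, 245, 245, 246, 246, 247, 246, 245, 246, 246, 247, 247, 248, 248, 248, 248, 246, 245, 246, 245, 246, 246, 246, 248, 248, 237, 196, 152, 130, 122, 127, 127, 126, 127, 128, 127]
0.078 [321.4 135.7] edges 6.2 66.7 [109, 107, 107, 109, 108, 107, 108, 108, 108, 110, 175, 246, 246, 246, 245, 245, 245, 246, 247, 247, 246, 246, 246, 247, 247, 247, 247, 247, 248, 247, 247, 247, 248, 248, 248, 247, 247, 246, 246, 246, 247, 247, 247, 248, 247, 247, 247, 247, 248, 248, 248, 249, 249, 248, 248, 247, 246, 247, 246, 246, 247, 248, 249, 247, 218, 162, 125, 121, 126, 124, 125, 126, 127, 126]
```

Emit:
{"api": "apply_moves", "payload": {"moves": [[0,0,0.01,0,0,0,0],[0,0,0.02,0,0,0,0],[0,0,0.025,0,0,0,0],[0,0,0.03,0,0,0,0],[0,0,0.03,0,0,0,0]], "grip_force": 10}}

```text
time_s: 25.45
tool_pos: [0.4643, -0.3533, 0.0536]
tool_rot: [-179.9, -0.0, 5.1]
force: [-2.5, 2.7, 6.9]
grip_width: 0.0195
grasp_force: 10.0
```

Emit:
{"api": "apply_moves", "payload": {"moves": [[0,0,-0.005,0,0,0,0],[0,0,-0.005,0,0,0,0.26],[0,0,-0.005,0,0,0,0.3],[0,0,-0.005,0,0,0,0.45],[0,0,-0.005,0,0,0,0.45],[0,0,-0.005,0,0,0,0.45],[0,0,-0.005,0,0,0,0.45],[0,0,-0.12,0,0,0,0.45],[0,0,-0.3,0,0,0,0.45],[0,0,-0.3,0,0,0,0.45]]}}

```text
time_s: 26.45
tool_pos: [0.4664, -0.3559, 0.117]
tool_rot: [179.7, -0.4, 5.1]
force: [0.9, -0.2, 0.5]
grip_width: 0.0392
grasp_force: 0.0
```

```bash
python3 -c "
from flat import *
p=pose()[0]
look('w11.png',dz=p[2]-.06)"
```

```text
t 26.45 [ 0.4664 -0.3559  0.117 ] [179.7  -0.4   5.1] [ 0.9 -0.2  0.5] 0.0392
0.062 [321.6 161.4] edges 6.6 48.6 [98, 186, 222, 220, 219, 219, 222, 222, 221, 221, 221, 222, 223, 223, 222, 222, 224, 224, 223, 222, 220, 222, 223, 225, 224, 223, 224, 226, 227, 228, 227, 224, 224, 224, 224, 226, 228, 228, 189, 143, 116, 94, 92, 106, 107, 108, 109, 108, 109, 107, 107, 85, 78, 77, 78, 78]
0.07 [321.6 147.4] edges 6.4 48.7 [100, 168, 221, 220, 220, 221, 224, 223, 221, 222, 223, 223, 223, 224, 224, 224, 225, 225, 223, 223, 223, 223, 224, 226, 225, 224, 224, 227, 228, 229, 228, 226, 225, 224, 226, 226, 230, 229, 187, 141, 116, 92, 77, 76, 89, 109, 109, 107, 108, 107, 107, 108, 108, 108, 109, 107]
0.078 [321.6 133.5] edges 6.3 48.8 [143, 220, 221, 221, 220, 222, 224, 224, 223, 224, 223, 224, 226, 226, 225, 225, 226, 224, 224, 224, 224, 225, 225, 225, 224, 225, 226, 227, 229, 230, 229, 227, 226, 225, 226, 227, 231, 230, 184, 138, 114, 89, 76, 93, 106, 107, 109, 107, 108, 107, 107, 109, 108, 107, 108, 108]
```

C is seated with its flat up. Next shaft B.

Emit:
{"api": "apply_moves", "payload": {"moves": [[0,0,-0.3,0,0,0,0.45],[0,-0.1,-0.5,0,0,0,0.45],[0,-0.35,-0.5,0,0,0,0.45],[0,-0.6,-0.5,0,0,0,0.45],[0,-0.85,-0.5,0,0,0,0.45],[0,-1,-0.5,0,0,0,0.45],[0,-1,-0.5,0,0,0,0.45]]}}

```text
time_s: 27.2
tool_pos: [0.4458, -0.1485, 0.2115]
tool_rot: [-179.8, 0.1, 5.6]
force: [0.0, -0.6, -0.5]
grip_width: 0.0395
grasp_force: 0.0
```

Emit:
{"api": "apply_moves", "payload": {"moves": [[0,-0.25,0,0,0,0,0.45],[0,-0.5,0,0,0,0.05,0.45],[0,-0.75,0,0,0,0.12,0.45],[0,-1,0,0,0,0.18,0.45],[0,-1,0,0,0,0.18,0.45],[0,-1,0,0,0,0.18,0.45]]}}

```text
time_s: 27.8
tool_pos: [0.4282, 0.0447, 0.2118]
tool_rot: [179.9, 0.1, -10.2]
force: [-0.1, -0.8, -0.7]
grip_width: 0.0389
grasp_force: 0.0
```

```bash
python3 -c "
from h import *
p,r,o=pose(); c=cal('wrist'); im=save('wrist','w12.png')
print(p,o['tool_rot'])
for t in ['shaft1_mid','shaft2_mid','shaft3_mid','shaft4_mid']:
  for b in masks_of('wrist',t):
    ys,xs=np.nonzero(b['pixels']); k=cv2.fitLine(np.c_[xs,ys].astype(np.float32),cv2.DIST_L2,0,.01,.01).ravel()
    s=(np.c_[xs,ys]-k[2:])@k[:2]; P,Q=[at('wrist',k[2:]+k[:2]*q,.018,c) for q in (s.min(),s.max())]
    print(t,np.round(b['location']),round(b['conf'],2),P.round(3),Q.round(3),len(xs))
print(proj('wrist',[.5005,.073,.02],c),proj('wrist',[.5046,.1265,.02],c))
print(row([.5005,.073,.07],tool(-5.8)))
"
```

```text
[0.4281928  0.04470227 0.21175432] [ 1.79910829e+02  5.06723735e-02 -1.02190247e+01]
shaft2_mid [574. 111.] 0.75 [ 0.623 -0.274  0.018] [ 0.356 -0.248  0.018] 26139
shaft2_mid [222. 141.] 0.73 [0.589 0.118 0.018] [0.436 0.135 0.018] 3224
shaft3_mid [600. 288.] 0.77 [ 0.248 -0.19   0.018] [ 0.275 -0.339  0.018] 752
shaft3_mid [222. 142.] 0.7 [0.589 0.118 0.018] [0.435 0.135 0.018] 3373
shaft4_mid [227. 143.] 0.62 [0.589 0.118 0.018] [0.436 0.135 0.018] 3281
shaft4_mid [ 62. 251.] 0.2 [0.408 0.511 0.018] [0.472 0.267 0.018] 10216
[278.49175279 144.02496593] [224.04867361 151.38630244]
[0.327, -0.212, 0.712, -0.0, 0.0, -0.055]
```

Emit:
{"api": "apply_moves", "payload": {"moves": [[0.15,-0.1,0,0,0,-0.05,0.45],[0.33,-0.21,0,0,0,-0.05,0.45],[0.33,-0.21,0.2,0,0,-0.05,0.45],[0.33,-0.21,0.4,0,0,-0.05,0.45],[0.33,-0.21,0.5,0,0,-0.05,0.45],[0.33,-0.21,0.5,0,0,-0.05,0.45]]}}

```text
time_s: 28.65
tool_pos: [0.4984, 0.0727, 0.1094]
tool_rot: [179.8, 0.3, -6.1]
force: [-0.5, -0.7, -0.6]
grip_width: 0.0392
grasp_force: 0.0
```

```bash
cat > mt.py <<'E'
from h import *
import sys
def tube(name,z=.016,rows=(.02,.03,.043,.06,.07,.078),n=30,ctr=None):
    p,r,o=pose(); c=cal('wrist'); im=save('wrist',name); print('t',o['time_s'],p.round(4),np.round(o['tool_rot'],1),round(o['grip_width'],4))
    g=cv2.cvtColor(im,cv2.COLOR_RGB2GRAY)
    for xs in rows:
        P=p+r@[xs,0,0]; P[2]=z; k=np.arange(-n,n+1)
        s=[]
        for j in k:
            u=proj('wrist',P-r[:,1]*j*.001,c); s.append(int(cv2.getRectSubPix(g,(1,1),tuple(map(float,u)))[0,0]))
        print(xs,'mm +y from %d:'%-n,s)
if __name__=='__main__': tube(sys.argv[1])
E
python3 mt.py w13.png
```

```text
t 28.65 [0.4984 0.0727 0.1094] [179.8   0.3  -6.1] 0.0392
0.02 mm +y from -30: [140, 140, 139, 139, 139, 139, 134, 115, 116, 116, 116, 116, 116, 115, 115, 116, 116, 116, 115, 114, 90, 79, 84, 89, 91, 92, 92, 94, 94, 93, 94, 94, 94, 93, 93, 93, 90, 87, 83, 82, 102, 116, 115, 115, 116, 115, 116, 115, 115, 116, 116, 115, 116, 115, 115, 115, 116, 115, 116, 116, 116]
0.03 mm +y from -30: [142, 141, 141, 141, 141, 131, 117, 117, 117, 116, 116, 117, 115, 116, 115, 117, 117, 116, 117, 119, 101, 95, 101, 105, 106, 105, 114, 115, 114, 115, 114, 112, 110, 109, 108, 104, 100, 95, 90, 85, 98, 116, 117, 116, 116, 116, 116, 117, 116, 117, 116, 116, 116, 118, 116, 116, 117, 116, 117, 116, 116]
0.043 mm +y from -30: [144, 143, 143, 142, 143, 143, 142, 143, 143, 143, 142, 142, 143, 142, 143, 143, 142, 143, 114, 96, 100, 103, 108, 112, 117, 119, 121, 119, 119, 120, 118, 118, 117, 115, 113, 111, 106, 103, 99, 94, 90, 82, 107, 119, 119, 119, 130, 143, 142, 142, 142, 142, 142, 143, 143, 143, 142, 143, 142, 141, 142]
0.06 mm +y from -30: [148, 147, 147, 147, 146, 146, 148, 146, 147, 147, 146, 147, 147, 147
[... 187 characters left out ...]
9, 219, 219, 219, 219, 220, 219, 219, 220, 220]
0.07 mm +y from -30: [218, 219, 219, 218, 219, 218, 219, 219, 219, 219, 219, 220, 220, 219, 219, 219, 219, 216, 152, 124, 136, 149, 158, 163, 165, 140, 121, 132, 174, 203, 210, 209, 196, 176, 129, 93, 113, 196, 211, 212, 211, 214, 219, 220, 219, 220, 220, 219, 220, 220, 220, 220, 220, 220, 220, 220, 220, 220, 220, 220, 220]
0.078 mm +y from -30: [220, 219, 219, 219, 219, 220, 219, 219, 220, 219, 220, 219, 219, 220, 220, 220, 220, 194, 122, 126, 139, 150, 158, 164, 167, 140, 110, 122, 178, 209, 212, 210, 197, 175, 129, 93, 123, 202, 212, 212, 213, 213, 217, 220, 219, 220, 220, 220, 220, 221, 221, 220, 220, 220, 220, 220, 220, 220, 220, 220, 220]
```

B is exactly centred, with its flat about 87° towards +y. I roll it 18 mm towards -y, then grip.

Emit:
{"api": "apply_moves", "payload": {"moves": [[0.01,0,0.2,0,0,0,0.45],[0.01,0,0.42,0,0,0,0.45],[0.01,0,0.5,0,0,0,0.29],[0.01,0,0.5,0,0,0,0.29],[0.01,0,0.5,0,0,0,0.29],[0.01,0,0.5,0,0,0,0.29],[0.01,0.015,0.5,0,0,0,0.29],[0.01,0.035,0.5,0,0,0,0.29],[0.01,0.06,0.5,0,0,0,0.29],[0.01,0.08,0.5,0,0,0,0.29],[0.01,0.091,0.5,0,0,0,0.29],[0.01,0.091,0.5,0,0,0,0.29],[0.01,0.091,0.5,0,0,0,0.26],[0.01,0.091,0.5,0,0,0,0.23],[0.01,0.091,0.5,0,0,0,0],[0.01,0.091,0.5,0,0,0,0],[0.01,0.091,0.5,0,0,0,0]], "grip_force": 25}}

```text
time_s: 30.4
tool_pos: [0.5009, 0.0562, 0.0125]
tool_rot: [-180.0, -0.0, -6.0]
force: [0.9, 0.0, -0.2]
grip_width: 0.019
grasp_force: 25.0
```

```bash
python3 -c "
from mt import *
tube('w14.png',z=.022,rows=(.043,.065,.075),n=16)"
```

```text
t 30.4 [0.5009 0.0562 0.0125] [-180.   -0.   -6.] 0.019
0.043 mm +y from -16: [140, 139, 139, 139, 122, 90, 102, 106, 109, 111, 112, 115, 115, 115, 115, 114, 113, 111, 110, 109, 106, 104, 102, 99, 93, 88, 82, 105, 117, 117, 117, 136, 139]
0.065 mm +y from -16: [216, 217, 216, 216, 140, 132, 179, 199, 195, 194, 198, 199, 196, 192, 194, 192, 190, 193, 194, 191, 191, 191, 189, 190, 188, 187, 188, 181, 206, 207, 207, 206, 217]
0.075 mm +y from -16: [218, 218, 218, 217, 152, 141, 206, 201, 198, 199, 202, 203, 199, 197, 198, 195, 195, 196, 197, 196, 195, 194, 193, 193, 190, 189, 188, 172, 209, 208, 208, 218, 218]
```

B is gripped, flat within about 6° of up. I'll correct that by tilting the tool on the way.

Emit:
{"api": "apply_moves", "payload": {"moves": [[0,0,-0.05,0,0,0,0],[0,0,-0.2,0,0,0,0],[0,0,-0.45,0,0,0,0],[0,0,-0.7,0,0,0,0],[0,0.1,-0.95,0.03,0,0,0],[0,0.3,-1,0.07,0,0,0],[0,0.5,-1,0.07,0,0,0],[0,0.75,-1,0.07,0,0,0],[0,0.95,-1,0.07,0,0,0],[0,0.95,-1,0.07,0,0,0],[0,0.95,-1,0.07,0,0,0]]}}

```text
time_s: 31.55
tool_pos: [0.4803, -0.1339, 0.2129]
tool_rot: [-173.9, -0.0, -6.2]
force: [0.2, 0.6, -3.0]
grip_width: 0.0194
grasp_force: 25.0
```

```bash
python3 -c "
from h import *
p,r,o=pose(); print(p,o['tool_rot'],o['grip_width'])
Rt=tool(5.15,6)
# check tilt sign
print(r.round(2).tolist(),Rt.round(2).tolist())
for z in (.21,.07,.0575): print(row([.4577,-.2885,z],Rt))"
```

```text
[ 0.48032916 -0.13394899  0.21292331] [-1.73947985e+02 -3.40914091e-03 -6.22916164e+00] 0.019434880917977952
[[0.99, -0.11, 0.01], [-0.11, -0.99, 0.1], [0.0, -0.11, -0.99]] [[1.0, 0.09, -0.01], [0.09, -0.99, 0.1], [0.0, -0.1, -0.99]]
[-0.029, 0.778, -0.068, -0.001, -0.014, -0.132]
[-0.029, 0.851, 0.628, -0.001, -0.014, -0.132]
[-0.029, 0.858, 0.69, -0.001, -0.014, -0.132]
```

Emit:
{"api": "apply_moves", "payload": {"moves": [[-0.01,0.2,-0.06,0,-0.005,-0.05,0],[-0.02,0.45,-0.06,0,-0.014,-0.132,0],[-0.029,0.7,-0.06,0,-0.014,-0.132,0],[-0.029,0.778,-0.06,0,-0.014,-0.132,0],[-0.029,0.785,0,0,-0.014,-0.132,0],[-0.029,0.8,0.2,0,-0.014,-0.132,0],[-0.029,0.825,0.4,0,-0.014,-0.132,0],[-0.029,0.845,0.55,0,-0.014,-0.132,0],[-0.029,0.85,0.62,0,-0.014,-0.132,0],[-0.029,0.856,0.66,0,-0.014,-0.132,0],[-0.029,0.857,0.67,0,-0.014,-0.132,0],[-0.029,0.857,0.67,0,-0.014,-0.132,0]]}}

```text
time_s: 32.75
tool_pos: [0.4596, -0.2879, 0.0624]
tool_rot: [-174.0, -0.1, 5.4]
force: [0.2, -0.7, -2.3]
grip_width: 0.0193
grasp_force: 25.0
```

```bash
python3 -c "
from mt import *
p=pose()[0]
tube('w15.png',z=p[2]+.0035+.006,rows=(.043,.065,.075),n=16)"
```

```text
t 32.75 [ 0.4596 -0.2879  0.0624] [-1.74e+02 -1.00e-01  5.40e+00] 0.0193
0.043 mm +y from -16: [119, 120, 121, 115, 117, 149, 162, 169, 178, 184, 194, 199, 203, 206, 208, 210, 213, 210, 204, 197, 190, 183, 177, 162, 148, 132, 122, 126, 126, 150, 151, 152, 151]
0.065 mm +y from -16: [79, 81, 80, 93, 140, 224, 231, 229, 228, 231, 231, 229, 228, 230, 227, 226, 227, 229, 227, 227, 226, 226, 226, 225, 224, 222, 109, 95, 94, 94, 93, 92, 93]
0.075 mm +y from -16: [77, 78, 79, 93, 131, 232, 233, 230, 230, 234, 233, 231, 231, 231, 229, 230, 230, 231, 230, 230, 228, 228, 228, 228, 225, 227, 134, 91, 91, 92, 93, 91, 91]
```

Emit:
{"api": "apply_moves", "payload": {"moves": [[0,0.002,0.01,0,0,0,0],[0,0.003,0.02,0,0,0,0],[0,0.003,0.03,0,0,0,0],[0,0.004,0.035,0,0,0,0],[0,0.004,0.035,0,0,0,0]], "grip_force": 10}}

```text
time_s: 33.3
tool_pos: [0.4591, -0.2884, 0.0562]
tool_rot: [-174.0, -0.1, 5.3]
force: [-2.7, 0.9, 11.4]
grip_width: 0.0195
grasp_force: 10.0
```

Emit:
{"api": "apply_moves", "payload": {"moves": [[0,0,-0.008,0,0,0,0],[0,0,-0.008,0,0,0,0.26],[0,0,-0.008,0,0,0,0.3],[0,0,-0.008,0,0,0,0.45],[0,0,-0.008,0,0,0,0.45],[0,0,-0.008,0,0,0,0.45],[0,0,-0.008,0,0,0,0.45],[0,0,-0.12,0,0,0,0.45],[0,0,-0.3,-0.07,0,0,0.45],[0,0,-0.3,-0.07,0,0,0.45],[0,0,-0.3,-0.07,0,0,0.45]]}}

```text
time_s: 34.4
tool_pos: [0.4602, -0.2932, 0.1147]
tool_rot: [-180.0, -0.1, 5.5]
force: [-0.9, 0.8, -0.4]
grip_width: 0.0393
grasp_force: 0.0
```

```bash
python3 -c "
from mt import *
tube('w16.png',z=.066,rows=(.043,.065,.075),n=20)"
```

```text
t 34.4 [ 0.4602 -0.2932  0.1147] [-1.8e+02 -1.0e-01  5.5e+00] 0.0393
0.043 mm +y from -20: [128, 131, 133, 134, 135, 130, 129, 131, 135, 135, 136, 136, 130, 103, 109, 117, 120, 124, 127, 131, 132, 133, 133, 141, 141, 205, 217, 209, 201, 192, 184, 174, 146, 127, 104, 91, 102, 121, 129, 137, 143]
0.065 mm +y from -20: [75, 75, 74, 77, 75, 75, 84, 88, 103, 104, 105, 81, 78, 110, 207, 234, 231, 230, 233, 235, 233, 232, 233, 231, 230, 231, 233, 232, 233, 231, 231, 231, 233, 230, 231, 194, 92, 91, 92, 91, 92]
0.075 mm +y from -20: [103, 102, 102, 104, 101, 102, 103, 102, 102, 104, 105, 84, 76, 115, 208, 236, 233, 232, 236, 236, 235, 234, 234, 233, 232, 233, 235, 234, 235, 234, 233, 232, 234, 231, 232, 214, 101, 92, 92, 91, 92]
```

B is seated with its flat up. Now A.

Emit:
{"api": "apply_moves", "payload": {"moves": [[0,0,-0.3,0,0,0,0.45],[0,-0.1,-0.5,0,0,0,0.45],[0,-0.35,-0.5,0,0,0,0.45],[0,-0.6,-0.5,0,0,0,0.45],[0,-0.85,-0.5,0,0,0,0.45],[0,-1,-0.5,0,0,0,0.45],[0,-1,-0.5,0,0,0,0.45]]}}

```text
time_s: 35.15
tool_pos: [0.4395, -0.0904, 0.2126]
tool_rot: [-179.9, 0.2, 5.8]
force: [0.4, 0.3, -0.2]
grip_width: 0.0391
grasp_force: 0.0
```

```bash
python3 -c "
from h import *
p,r,o=pose(); print(p,row([.5046,.1265,.21],tool(-7.5)))"
```

```text
[ 0.43947483 -0.09035116  0.21260853] [0.433, -1.046, 0.014, -0.001, 0.002, 0.154]
```

Emit:
{"api": "apply_moves", "payload": {"moves": [[0.1,-0.25,0,0,0,0.05,0.45],[0.2,-0.5,0,0,0,0.1,0.45],[0.33,-0.75,0,0,0,0.154,0.45],[0.43,-1,0,0,0,0.154,0.45],[0.43,-1,0,0,0,0.154,0.45],[0.43,-1,0,0,0,0.154,0.45]]}}

```text
time_s: 35.75
tool_pos: [0.5075, 0.1139, 0.2122]
tool_rot: [179.9, 0.2, -7.7]
force: [-0.3, -0.4, -0.8]
grip_width: 0.0393
grasp_force: 0.0
```

```bash
python3 -c "
from mt import *
tube('w17.png',z=.018,rows=(.0,.02,.043,.065,.078),n=34)
for t in ['shaft2_mid']:
  c=cal('wrist')
  for b in masks_of('wrist',t):
    ys,xs=np.nonzero(b['pixels']); k=cv2.fitLine(np.c_[xs,ys].astype(np.float32),cv2.DIST_L2,0,.01,.01).ravel()
    s=(np.c_[xs,ys]-k[2:])@k[:2]; P,Q=[at('wrist',k[2:]+k[:2]*q,.018,c) for q in (s.min(),s.max())]
    print(t,np.round(b['location']),round(b['conf'],2),P.round(3),Q.round(3),len(xs))
"
```

```text
t 35.75 [0.5075 0.1139 0.2122] [179.9   0.2  -7.7] 0.0393
0.0 mm +y from -34: [142, 143, 143, 143, 142, 142, 142, 142, 142, 143, 142, 141, 141, 141, 142, 141, 142, 143, 142, 142, 142, 143, 142, 142, 142, 141, 142, 141, 142, 142, 142, 142, 141, 141, 141, 142, 137, 107, 87, 88, 92, 94, 95, 96, 98, 100, 101, 100, 99, 98, 98, 96, 95, 95, 93, 88, 91, 103, 119, 118, 119, 118, 117, 119, 119, 119, 119, 118, 118]
0.02 mm +y from -34: [142, 143, 143, 143, 143, 143, 144, 143, 143, 143, 142, 142, 142, 143, 142, 142, 143, 144, 143, 144, 143, 143, 142, 142, 142, 143, 142, 142, 143, 142, 142, 142, 142, 142, 143, 143, 138, 111, 88, 87, 90, 93, 95, 96, 98, 100, 100, 103, 104, 104, 103, 102, 100, 99, 97, 91, 89, 105, 119, 120, 119, 120, 119, 119, 119, 119, 119, 119, 119]
0.043 mm +y from -34: [146, 146, 145, 146, 146, 146, 145, 145, 146, 145, 145, 145, 145, 145, 145, 145, 144, 145, 145, 145, 145, 146, 145, 145, 145, 145, 145, 144, 145, 145, 146, 145, 145, 145, 141, 125, 104, 101, 106, 110, 116, 117, 117, 117, 119, 121, 123, 123, 121, 119, 117, 112, 110, 106, 102, 99, 96, 91, 88, 96, 116, 126, 140, 144, 145, 145, 145, 145, 144]
0.065 mm +y from -34: [148, 148, 148, 148, 148, 149, 149, 149, 149, 148, 149, 150, 173, 209, 210, 210, 210, 210, 210, 214, 219, 220, 220, 220, 219, 219, 220, 220, 219, 219, 220, 219, 219, 219, 206, 167, 141, 122, 134, 146, 151, 161, 161, 170, 177, 187, 197, 206, 207, 201, 192, 181, 173, 171, 164, 155, 149, 142, 118, 134, 186, 213, 214, 217, 220, 220, 220, 220, 220]
0.078 mm +y from -34: [220, 220, 220, 220, 220, 220, 220, 220, 220, 220, 220, 220, 220, 220, 220, 220, 220, 220, 220, 220, 220, 220, 220, 220, 220, 220, 220, 220, 220, 220, 220, 221, 220, 219, 220, 220, 206, 148, 138, 146, 152, 160, 164, 166, 169, 173, 182, 188, 189, 186, 181, 176, 165, 157, 153, 146, 143, 143, 161, 158, 207, 220, 221, 221, 220, 220, 220, 221, 220]
shaft2_mid [383. 178.] 0.72 [0.581 0.204 0.018] [ 0.484 -0.109  0.018] 61322
```

```bash
python3 -c "
from h import *
p,r,o=pose(); print(row([.506,.1268,.08],tool(-7.6)),row([.506,.1268,.0085],tool(-7.6)))"
```

```text
[-0.017, -0.085, 0.664, 0.002, 0.001, -0.005] [-0.017, -0.086, 1.022, 0.002, 0.001, -0.005]
```

Emit:
{"api": "apply_moves", "payload": {"moves": [[-0.017,-0.085,0.1,0,0,0,0.45],[-0.017,-0.085,0.3,0,0,0,0.45],[-0.017,-0.085,0.5,0,0,0,0.45],[-0.017,-0.085,0.66,0,0,0,0.45],[-0.017,-0.085,0.66,0,0,0,0.45],[-0.017,-0.085,0.66,0,0,0,0.45]]}}

```text
time_s: 36.45
tool_pos: [0.5067, 0.1273, 0.0825]
tool_rot: [180.0, 0.0, -8.1]
force: [0.3, 0.1, -0.2]
grip_width: 0.0391
grasp_force: 0.0
```

```bash
python3 -c "
from mt import *
tube('w18.png',z=.018,rows=(.02,.043,.078),n=18)
print(row([.506,.1268,.0085],tool(-7.6)))"
```

```text
t 36.45 [0.5067 0.1273 0.0825] [180.    0.   -8.1] 0.0391
0.02 mm +y from -18: [116, 116, 116, 116, 116, 116, 116, 116, 99, 80, 84, 87, 90, 91, 94, 95, 96, 96, 97, 93, 94, 93, 91, 92, 91, 88, 83, 79, 98, 117, 115, 116, 116, 115, 116, 116, 115]
0.043 mm +y from -18: [145, 144, 143, 143, 143, 143, 140, 102, 101, 104, 108, 113, 117, 119, 117, 116, 118, 120, 120, 118, 117, 115, 113, 112, 107, 103, 98, 93, 90, 84, 92, 117, 119, 120, 123, 143, 144]
0.078 mm +y from -18: [221, 221, 221, 220, 221, 220, 221, 220, 183, 131, 146, 155, 163, 169, 173, 179, 188, 197, 208, 210, 209, 198, 186, 177, 174, 168, 159, 153, 147, 134, 121, 161, 213, 214, 219, 221, 221]
[-0.008, 0.008, 0.376, -0.001, -0.001, -0.005]
```

Centred. Down, narrow, roll 36 mm towards -y, look.

Emit:
{"api": "apply_moves", "payload": {"moves": [[-0.005,0.005,0.2,0,0,0,0.45],[-0.005,0.005,0.35,0,0,0,0.45],[-0.005,0.005,0.38,0,0,0,0.29],[-0.005,0.005,0.38,0,0,0,0.29],[-0.005,0.005,0.38,0,0,0,0.29],[-0.005,0.005,0.38,0,0,0,0.29],[-0.005,0.02,0.38,0,0,0,0.29],[-0.005,0.05,0.38,0,0,0,0.29],[-0.005,0.08,0.38,0,0,0,0.29],[-0.005,0.11,0.38,0,0,0,0.29],[-0.005,0.14,0.38,0,0,0,0.29],[-0.005,0.165,0.38,0,0,0,0.29],[-0.005,0.18,0.38,0,0,0,0.29],[-0.005,0.185,0.38,0,0,0,0.29],[-0.005,0.185,0.38,0,0,0,0.29]]}}

```text
time_s: 38.0
tool_pos: [0.5004, 0.0928, 0.0059]
tool_rot: [-180.0, 0.0, -7.9]
force: [0.0, 0.3, -0.2]
grip_width: 0.0252
grasp_force: 0.0
```

```bash
python3 -c "
from mt import *
tube('w19.png',z=.02,rows=(.02,.043,.06,.07,.078),n=18)"
```

```text
t 38.0 [0.5004 0.0928 0.0059] [-180.     0.    -7.9] 0.0252
0.02 mm +y from -18: [111, 111, 111, 110, 109, 110, 79, 75, 80, 82, 84, 86, 88, 88, 91, 91, 92, 91, 90, 89, 88, 84, 82, 81, 75, 77, 111, 111, 110, 111, 111, 112, 111, 112, 112, 112, 111]
0.043 mm +y from -18: [139, 139, 139, 139, 120, 88, 98, 104, 108, 100, 109, 111, 112, 112, 116, 115, 110, 113, 110, 108, 107, 105, 102, 98, 95, 89, 87, 79, 113, 116, 116, 134, 139, 139, 139, 139, 140]
0.06 mm +y from -18: [210, 210, 214, 215, 204, 116, 129, 117, 126, 136, 160, 167, 177, 183, 170, 139, 121, 117, 121, 120, 121, 119, 121, 123, 121, 119, 176, 204, 213, 217, 217, 217, 217, 216, 218, 217, 218]
0.07 mm +y from -18: [217, 216, 217, 217, 211, 118, 131, 118, 109, 133, 164, 170, 178, 185, 177, 145, 125, 122, 124, 124, 123, 122, 123, 124, 122, 122, 185, 209, 218, 218, 219, 218, 219, 219, 219, 219, 219]
0.078 mm +y from -18: [218, 218, 218, 218, 217, 127, 133, 125, 97, 132, 167, 172, 179, 187, 182, 149, 126, 121, 124, 124, 125, 125, 126, 125, 124, 125, 167, 209, 210, 218, 218, 219, 219, 219, 219, 219, 219]
```

The flat is at about +55°. I roll a further 11.5 mm and grip.

Emit:
{"api": "apply_moves", "payload": {"moves": [[0,0.015,0,0,0,0,0.29],[0,0.035,0,0,0,0,0.29],[0,0.053,0,0,0,0,0.29],[0,0.063,0,0,0,0,0.29],[0,0.067,0,0,0,0,0.29],[0,0.067,0,0,0,0,0.26],[0,0.067,0,0,0,0,0.23],[0,0.067,0,0,0,0,0],[0,0.067,0,0,0,0,0],[0,0.067,0,0,0,0,0]], "grip_force": 25}}

```text
time_s: 39.05
tool_pos: [0.4986, 0.0799, 0.006]
tool_rot: [-180.0, 0.0, -7.9]
force: [-0.5, 0.7, -0.1]
grip_width: 0.0195
grasp_force: 25.0
```

```bash
python3 -c "
from mt import *
tube('w20.png',z=.022,rows=(.043,.06,.07,.078),n=16)"
```

```text
t 39.05 [0.4986 0.0799 0.006 ] [-180.     0.    -7.9] 0.0195
0.043 mm +y from -16: [137, 137, 137, 136, 136, 87, 92, 99, 101, 106, 108, 110, 111, 112, 113, 112, 111, 111, 110, 109, 106, 104, 101, 99, 95, 90, 84, 83, 114, 115, 115, 129, 137]
0.06 mm +y from -16: [211, 211, 211, 211, 197, 113, 134, 187, 187, 184, 183, 187, 188, 185, 182, 186, 181, 178, 183, 183, 181, 182, 181, 180, 182, 180, 178, 180, 195, 198, 199, 198, 212]
0.07 mm +y from -16: [212, 212, 213, 213, 214, 150, 132, 188, 193, 189, 188, 191, 193, 189, 186, 189, 185, 185, 186, 187, 184, 185, 185, 183, 184, 182, 180, 183, 175, 201, 202, 210, 214]
0.078 mm +y from -16: [213, 213, 214, 213, 214, 154, 130, 188, 194, 191, 190, 194, 195, 191, 189, 191, 188, 188, 187, 190, 187, 188, 186, 185, 185, 185, 181, 183, 175, 203, 203, 208, 213]
```

Emit:
{"api": "apply_moves", "payload": {"moves": [[0,0,-0.05,0,0,0,0],[0,0,-0.2,0,0,0,0],[0,0,-0.45,0,0,0,0],[0,0,-0.7,0,0,0,0],[0,0.1,-0.95,0.05,0,0,0],[0,0.3,-1,0.1,0,0,0],[0,0.5,-1,0.128,0,0,0],[0,0.75,-1,0.128,0,0,0],[0,0.95,-1,0.128,0,0,0],[0,0.95,-1,0.128,0,0,0],[0,0.95,-1,0.128,0,0,0]]}}

```text
time_s: 40.2
tool_pos: [0.472, -0.1096, 0.2063]
tool_rot: [-169.0, 0.0, -8.1]
force: [-0.0, 0.9, -1.9]
grip_width: 0.0194
grasp_force: 25.0
```

```bash
python3 -c "
from h import *
p,r,o=pose(); print(p,o['tool_rot'],o['grip_width'])
Rt=tool(5.15,11)
for z in (.2,.07,.055): print(row(np.array([.452,-.2248,z])+Rt@[0,0,.01]+[0,0,.01],Rt))"
```

```text
[ 0.47198705 -0.10964401  0.20625359] [-1.68968226e+02  1.34072110e-02 -8.05377051e+00] 0.019372097924242843
[-0.02, 0.57, -0.08, -0.0, -0.029, -0.151]
[-0.02, 0.694, 0.558, -0.0, -0.029, -0.151]
[-0.02, 0.709, 0.631, -0.0, -0.029, -0.151]
```

Emit:
{"api": "apply_moves", "payload": {"moves": [[-0.01,0.2,-0.08,0,-0.01,-0.05,0],[-0.02,0.4,-0.08,0,-0.029,-0.15,0],[-0.02,0.57,-0.08,0,-0.029,-0.15,0],[-0.02,0.57,-0.08,0,-0.029,-0.15,0],[-0.02,0.6,0.1,0,-0.029,-0.15,0],[-0.02,0.64,0.3,0,-0.029,-0.15,0],[-0.02,0.68,0.48,0,-0.029,-0.15,0],[-0.02,0.693,0.555,0,-0.029,-0.15,0],[-0.02,0.703,0.6,0,-0.029,-0.15,0],[-0.02,0.706,0.62,0,-0.029,-0.15,0],[-0.02,0.706,0.62,0,-0.029,-0.15,0]]}}

```text
time_s: 41.3
tool_pos: [0.4536, -0.2218, 0.0582]
tool_rot: [-169.0, -0.1, 5.3]
force: [0.5, -0.6, -1.1]
grip_width: 0.0192
grasp_force: 25.0
```

Emit:
{"api": "apply_moves", "payload": {"moves": [[0,0.002,0.01,0,0,0,0],[0,0.004,0.02,0,0,0,0],[0,0.006,0.03,0,0,0,0],[0,0.006,0.03,0,0,0,0]], "grip_force": 10}}

```text
time_s: 41.7
tool_pos: [0.4528, -0.2219, 0.0512]
tool_rot: [-169.0, -0.0, 5.2]
force: [-0.7, -0.7, -1.7]
grip_width: 0.0195
grasp_force: 10.0
```

Emit:
{"api": "apply_moves", "payload": {"moves": [[0,0.001,0.005,0,0,0,0],[0,0.002,0.01,0,0,0,0],[0,0.003,0.015,0,0,0,0],[0,0.003,0.015,0,0,0,0]]}}

```text
time_s: 42.1
tool_pos: [0.4534, -0.223, 0.0498]
tool_rot: [-169.0, -0.1, 5.2]
force: [-3.1, -0.6, 9.8]
grip_width: 0.0194
grasp_force: 10.0
```

Emit:
{"api": "apply_moves", "payload": {"moves": [[0,0,-0.008,0,0,0,0],[0,0,-0.008,0,0,0,0.26],[0,0,-0.008,0,0,0,0.3],[0,0,-0.008,0,0,0,0.45],[0,0,-0.008,0,0,0,0.45],[0,0,-0.008,0,0,0,0.45],[0,0,-0.008,0,0,0,0.45],[0,0,-0.15,0,0,0,0.45],[0,0,-0.35,-0.128,0,0,0.45],[0,0,-0.5,-0.128,0,0,0.45],[0,0,-0.5,-0.128,0,0,0.45],[0,0,-0.5,-0.128,0,0,0.45]]}}

```text
time_s: 43.3
tool_pos: [0.4549, -0.2404, 0.1467]
tool_rot: [-179.9, -0.1, 5.3]
force: [-0.3, -0.2, -0.8]
grip_width: 0.039
grasp_force: 0.0
```

```bash
python3 -c "
from h import *
print(row([.46,-.2885,.2],tool(5.15)))"
```

```text
[0.004, 0.241, -0.267, -0.001, -0.001, 0.002]
```

Emit:
{"api": "apply_moves", "payload": {"moves": [[0,0.1,-0.2,0,0,0,0.2],[0,0.24,-0.27,0,0,0,0],[0,0.24,-0.27,0,0,0,0],[0,0.24,-0.27,0,0,0,0],[0,0.24,-0.27,0,0,0,0]]}}

```text
time_s: 43.8
tool_pos: [0.4579, -0.2877, 0.1984]
tool_rot: [-179.9, 0.2, 5.2]
force: [-0.3, 0.8, -0.4]
grip_width: 0.0075
grasp_force: 0.0
```

```bash
python3 -c "
from h import *
p,r,o=pose(); c=cal('wrist'); im=save('wrist','w22.png'); print(p)
cv2.imwrite('pics/c22.png',cv2.resize(im[60:300,180:470,::-1],None,fx=2.4,fy=2.4,interpolation=cv2.INTER_CUBIC))"
```

```text
[ 0.45789487 -0.28766092  0.19842695]
```

View pics/c22.png

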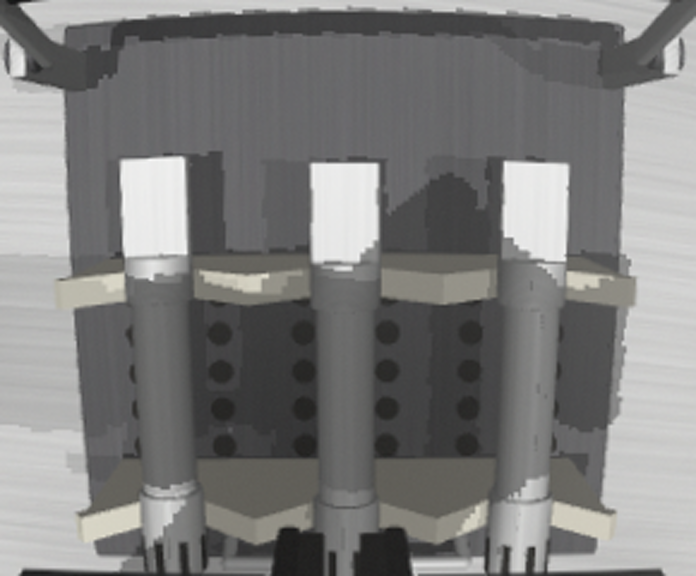

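All three shafts are seated, one to a valley, with bright flats facing up. Flats lie at crop (155,208), (345,212) and (535,212), all beyond the far comb. The fingers are closed, so now I swing the bar from behind.

Emit:
{"api": "apply_moves", "payload": {"moves": [[0.2,0,0,0,0,0,0],[0.45,0,0,0,0,0,0],[0.7,0,0,0,0,0,0],[0.9,0,0,0,0,0,0],[0.9,0,0,0,0,0,0],[0.9,0,0,0,0,0,0],[0.9,0,0.2,0,0,0,0],[0.9,0,0.4,0,0,0,0],[0.9,0,0.49,0,0,0,0],[0.9,0,0.49,0,0,0,0]]}}

```text
time_s: 44.85
tool_pos: [0.6353, -0.2713, 0.0996]
tool_rot: [-179.8, 0.3, 5.2]
force: [-0.3, -0.3, 0.9]
grip_width: 0.0003
grasp_force: 0.0
```

Emit:
{"api": "apply_moves", "payload": {"moves": [[-0.05,0,0,0,0,0,0],[-0.1,0,0,0,0,0,0],[-0.15,0,0,0,0,0,0],[-0.2,0,0,0,0,0,0],[-0.25,0,0,0,0,0,0],[-0.3,0,0,0,0,0,0],[-0.35,0,0,0,0,0,0],[-0.38,0,0,0,0,0,0],[-0.41,0,0,0,0,0,0],[-0.41,0,0,0,0,0,0]]}}

```text
time_s: 45.85
tool_pos: [0.5555, -0.2794, 0.102]
tool_rot: [-179.9, 0.1, 5.2]
force: [1.4, -0.4, 0.2]
grip_width: 0.0005
grasp_force: 0.3
```

```bash
python3 -c "
from h import *
p,r,o=pose(); a=np.radians(5.15); d=p[:2]-[.4577,-.2885]; print(p,o['force'],'rack',d@[np.cos(a),np.sin(a)],d@[-np.sin(a),np.cos(a)])
for n in ('side','top'):
  im=save(n,n+'b.png')
  print([(b['location'],round(b['conf'],2)) for b in boxes_of(n,'bar_mid')])
for th in (.6,.78,.95,1.2,1.6):
  P=np.array([.4577,-.2885,0])+np.array([np.cos(a),np.sin(a),0])*(.125-.057*np.cos(th)); P[2]=.071+.057*np.sin(th); print(th,proj('side',P),proj('top',P))
"
```

```text
[ 0.55548516 -0.27940718  0.10199343] [ 1.36403352 -0.44289385  0.16161676] rack 0.09820661561273586 0.0002785798636152914
[([383.8, 323.3], 0.85)]
[([375.2, 232.2], 0.47)]
0.6 [373.39269871 320.44785379] [418.4596517  230.68865944]
0.78 [376.37136249 315.92478241] [418.58224554 227.2614375 ]
0.95 [379.64326737 311.94180032] [418.48843097 223.60718018]
1.2 [385.03109483 306.86900619] [417.98314016 217.7473329 ]
1.6 [394.19153637 301.43390666] [416.35480181 208.13167276]
```

Emit:
{"api": "apply_moves", "payload": {"moves": [[0.02,0,-0.1,0,0,0,0],[0.02,0,-0.22,0,0,0,0],[-0.09,0,-0.22,0,0,0,0],[-0.09,0,-0.22,0,0,0,0],[-0.09,0,-0.12,0,0,0,0],[-0.09,0,-0.06,0,0,0,0],[-0.105,0,-0.03,0,0,0,0],[-0.12,0,0,0,0,0,0],[-0.128,0,0.025,0,0,0,0],[-0.138,0,0.05,0,0,0,0],[-0.146,0,0.078,0,0,0,0],[-0.15,0,0.1,0,0,0,0],[-0.15,0,0.115,0,0,0,0],[-0.15,0,0.115,0,0,0,0]]}}

```text
time_s: 47.45
tool_pos: [0.5267, -0.282, 0.0787]
tool_rot: [-180.0, 0.0, 5.3]
force: [-0.7, 0.4, 0.8]
grip_width: 0.0001
grasp_force: 0.0
```

Emit:
{"api": "apply_moves", "payload": {"moves": [[0,0,0.005,0,0,0,0],[0,0,0.01,0,0,0,0],[0,0,0.015,0,0,0,0],[0,0,0.02,0,0,0,0],[0,0,0.02,0,0,0,0]]}}

```text
time_s: 47.95
tool_pos: [0.5268, -0.2823, 0.0754]
tool_rot: [-180.0, -0.0, 5.3]
force: [1.4, 1.6, 1.5]
grip_width: 0.0007
grasp_force: 0.7
```

Emit:
{"api": "apply_moves", "payload": {"moves": [[0,0,0.005,0,0,0,0],[0,0,0.01,0,0,0,0],[0,0,0.015,0,0,0,0],[0,0,0.015,0,0,0,0]]}}

```text
time_s: 48.35
tool_pos: [0.527, -0.2824, 0.0748]
tool_rot: [-179.9, -0.1, 5.3]
force: [-5.5, 4.6, 17.2]
grip_width: 0.0004
grasp_force: 8.7
```

Emit:
{"api": "apply_moves", "payload": {"moves": [[0,0,0.005,0,0,0,0],[0,0,0.008,0,0,0,0],[0,0,0.008,0,0,0,0],[0,0,-0.02,0,0,0,0],[0,0,-0.15,0,0,0,0],[0,0,-0.4,0,0,0,0],[0,0,-0.6,0,0,0,0],[-0.1,0,-0.7,0,0,0,0],[-0.3,0,-0.7,0,0,0,0],[-0.3,0,-0.7,0,0,0,0]]}}

```text
time_s: 49.35
tool_pos: [0.4621, -0.2906, 0.2128]
tool_rot: [-179.9, -0.0, 4.9]
force: [-0.2, -0.3, -0.1]
grip_width: 0.0007
grasp_force: 0.0
```

```bash
python3 -c "
from h import *
p,r,o=pose(); print(p,o['time_s'])
a=save('wrist','w30.png'); b=save('side','s30.png'); c=cal('wrist')
print([(x['location'],round(x['conf'],2)) for x in boxes_of('side','brush_grip')])
an=np.radians(5.15)
for z,x in ((.071,.068),(.076,.0682)): print(proj('wrist',[.4577+x*np.cos(an),-.2885+x*np.sin(an),z],c).round(1),proj('side',[.4577+x*np.cos(an),-.2885+x*np.sin(an),z]).round(1))
A=cv2.resize(a[40:300,150:500,::-1],(538,400)); B=cv2.resize(b[150:400,200:450,::-1],None,fx=1,fy=1)
o=np.zeros((400,790,3),np.uint8); o[:,:538]=A; o[:250,540:]=B; cv2.imwrite('pics/fin.png',o)"
```

```text
[ 0.46205526 -0.29063773  0.21275807] 49.35
[([275.6, 193.5], 0.69)]
[321.3 154.9] [368.2 335.7]
[321.2 155.1] [368.5 333.6]
```

View pics/fin.png

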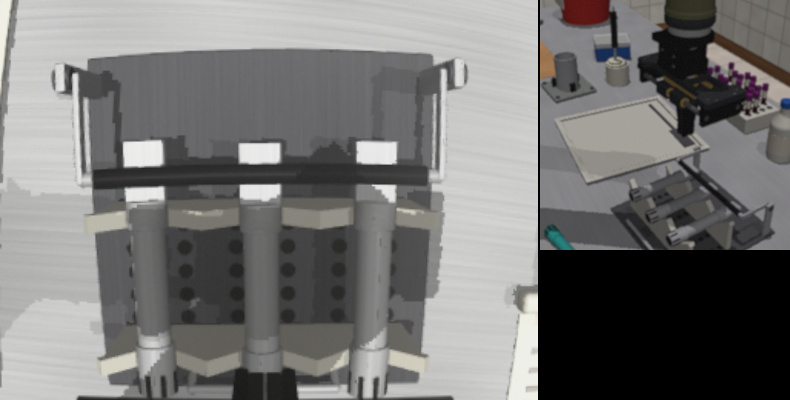

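The bar lies across all three bright flats at its fully-down position, the brush stands upright in its pot, and the arm is clear. Handing in.

```bash
python3 -c "
from cell import env
print(env.sign_off())"
```

```text
the job is handed in; nothing more can be done
None
```

I handed the job in at about 49 s. I scrubbed the vessel with three strokes to its floor and stood the brush back in the pot. All three shafts lie in the rack with flats up (within about 5° by camera), the bar is pressed down to its stop, and I left the bystanders alone; no verdict came back.

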